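# Issue two contact blocks from the lever feeder

### The job

Set the handled kit tray on the bench, squarely up against the feeder's base under its outlet, with the handle away from the feeder. Swing the feeder's sprung lever fully to its stop and let it come all the way back, twice, so that exactly two contact blocks drop into the tray and the other two stay in the magazine. Then take the tray with its two blocks, kept level, to the taped rectangle and leave it standing in the middle of it, square with the tape; do not disturb the other things on the bench.

Things in the scene. Friction and masses are not known exactly. Their poses are not given: they have to be found in the camera images.
- feeder: fixed grey part feeder. Origin on the bench under the centre of its upright magazine, z up; ejects towards its -y. Grey plinth 100 (x) mm wide, from y=-14 to y=105 mm, 44 high. Magazine: open aluminium frame 46 by 55 mm, top at z=150 mm, with four stacked blocks. Behind it a cover 68 mm wide (y=29 to 105 mm, top z=85 mm) carries the lever
- outlet (a point): middle of the lip of the feeder's steel floor, 50 mm above the bench, 14 mm beyond the plinth, at x=0, y=-28 mm in the feeder frame. The lever drives a pusher (56 mm of travel) that shoves the lowest block along feeder -y over this lip; it has fallen once the lever is at its stop. When the lever is back at rest the stack drops by one block
- dock (a point): point on the bench where the tray's origin is when its handle-less end wall touches the plinth's -y face squarely under the outlet: x=0, y=-89 mm in the feeder frame; tray y is then parallel to feeder y
- pivot (a point): top of the lever's vertical pivot, 111 mm above the bench, at x=0, y=60 mm in the feeder frame
- lever (a joint): sprung lever turning about the vertical pivot: 0 at rest, 1.1 rad at its stop, anticlockwise from above. Knob centre in the feeder frame (mm): x=-120 cos(0.55-q), y=60+120 sin(0.55-q), so from (-102, 123) at rest to (-102, -3) at the stop. Pushing the knob takes 2.5 N at rest, 8 N at the stop, plus 1 to 2 N for the blocks; its spring brings it back when let go
- lever_knob (a point): centre of the lever's black upright knob: a cylinder 18 mm in diameter standing 55 mm tall, from 107 to 162 mm above the bench; this point is 137 mm above the bench and moves with the lever
- tray: loose grey open tray, 110 (x) by 150 (y) mm outside, 170 to 350 g, walls 3 mm thick and 30 mm high, floor 3 mm. Origin: centre of its underside, z up. Its -y end wall is 12 mm thick and rises in the middle to an upright handle 50 mm wide (x), 12 mm thick (y), top 76 mm above the underside. It starts with its handle roughly to world -y
- tray_handle (a point): on the tray handle, 60 mm above the underside, at x=0, y=-69 mm in the tray frame; pinch it across its 12 mm thickness (along tray y) from above
- bay: rectangle of black tape stuck flat on the bench (no thickness to speak of): 150 (x) by 190 (y) mm inside the tape, 10 mm tape. Origin: its centre on the bench, y along its length. The tray's y goes along it, handle at either end
- block_1: contact block, black plastic 36 (x) by 44 (y) by 22 mm, 45 g, four small brass screws on top; origin at the centre of its underside. The lowest in the magazine, the first to come out
- block_2: same block, second from below, the second to come out
- block_3: same block, third from below; it must stay in the magazine
- block_4: same block, at the top of the stack; it must stay in the magazine
- sorter: bystander: grey divided tray without handle, 110 by 170 by 30 mm, origin at the centre of its underside; leave it
- meter: bystander: hand-held multimeter, 140 by 75 by 34 mm, lying; leave it
- driver: bystander: screwdriver, 200 mm, lying; leave it
- spanner: bystander: spanner, 170 mm, lying; leave it
- mug: bystander: white mug, 80 mm wide and 90 mm high; leave it
- button_a: bystander: push-button head with black cap, 40 mm wide, 28 mm high; leave it
- button_b: bystander: push-button head with white cap, 40 mm wide, 28 mm high; leave it
Things that resemble listed ones, but are neither listed nor needed, are in the scene too. Leave any green look-alike of the tray alone.

How it is judged:
By the outcome, as a careful person would: the job done as asked, in the order asked, and still so for the second after the job is handed in, with the robot touching nothing.
It also fails if it takes over 72 s, if anything falls off the work surface, if the arm or the gripper's body presses on something with over 40 N, if the wrist force passes 120 N, or if a joint passes its speed limit or range.

### The arm

A 6-joint arm with a two-finger parallel gripper is mounted at the origin on the work surface. World frame = base frame: x ahead of the robot, y to its left, z up, the work surface at z = 0. Lengths are in m, angles in rad, forces in N, time in s.
With the tool pointing down it reaches from about 0.25 to 0.775 m from the base axis. Payload 4 kg.
Tool frame: the origin (TCP) lies at the very end of the fingers, on their centre line; the grasp point (between the pads) lies 19 mm behind it; z points along the fingers, y is the line along which they close (so a half turn about z gives the same grasp; the last joint's range is limited). The gripper opens to 94 mm and grips with 3 to 60 N. Pads are 16 mm wide; open, the fingers measure 119 mm over their backs; the gripper's body (75 mm by 177 mm) begins 78 mm behind the grasp point.
Start: joints at [-1.22, 0.087, 1.371, -0, 1.684, -0.103], TCP at [0.241, -0.494, 0.206] pointing down, gripper open.
Joint ranges: [-3.1, 3.1], [-0.76, 2.03], [0.27, 2.55], [-1.08, 4.22], [0.17, 2.65], [-2.57, 2.57]. Speed limits (rad/s): [2.79, 2.79, 3.14, 3.14, 3.14, 3.14].

### API

Orientations are given as [roll, pitch, yaw] about the fixed x, y, z axes, in that order (R = Rz(yaw) Ry(pitch) Rx(roll)).
In Python, from bench import robot gives the robot as it stands. The module is installed in compiled form; this text tells all that it offers.
- The arm moves only by the tool move_arm, never from a script. Its argument "deltas" is one flat list of numbers, 7 for each row, row after row: the turn, a rotation vector about the tool's x, y, z in rad, then the shift along the tool's x, y, z in cm, then the closure, from -1 (fully open) to 1 (shut). A call has 1 to 8 rows; each row is the pose to reach, as a shift and turn from the pose commanded when the call began, along the tool's axes at that moment; what a row does not reach only later rows make up. A row lasts 1/10 s, in which the tool goes at most 50 mm and 8.59 degrees, less where a joint would pass 70% of its speed; a pose out of reach is approached as far as the arm can. A call with a gripper value outside its range is refused whole. The fingers move at their own pace and stop on an object; the grip force is fixed at half the most. Time passes only in rows, so rows that repeat a pose let the fingers close. It gives the time, the measured TCP pose, the force, the opening and the grip force at its end, in the units of the state.
- robot.get_obs(): the state, without advancing time (a new reading comes with each control period).
- robot.snapshot(name): name is "side" or "top" or "wrist"; returns a dict with "image" (384x512x3 uint8, red, green, blue), "depth" (384x512 float32, m along the optical axis (not along the pixel's ray), 0 where there is no reading), "fov_y" (degrees; the focal length in pixels is half the picture's height over the tangent of half this angle, whatever the lens; pixels are square), "cx", "cy" (the principal point, pixels), "origin" and "orientation" of the camera in the world; the wrist camera has in their place "T_tool_cam" (4x4, takes a point from camera to tool coordinates, whose origin is the TCP and whose axes are the flange's). Camera axes: x right, y up, looking along -z (the intrinsics and any distortion apply to the point x, -y, -z); pixel columns grow to the right and rows downward; lengths in m; the calibration is good to about 2 mm. A picture is of the moment at which its call begins: read the wrist's pose just before it.
- robot.close_job(): hands the job in; it is judged then, once.
The state is a dict: "time": time; "joint_positions": joint angles; "qvel": joint speeds; "joint_torque": joint torques, N m; "tool_pos": TCP position; "ee_rot": TCP orientation; "wrist_force": force on the tool from outside, world axes, zero at the start; "wrist_torque": the same for the moment, N m; "width": finger opening in m; "finger_force": force on a finger pad.
Only numpy, scipy, OpenCV 4.12 (cv2) and the standard library are available. Lean on these libraries where they do the work, as an engineer would, in place of code of your own. Each camera call takes 0.05 s, during which the arm holds its last target. There are 200 camera calls.

## Working session

There is one attempt and no reset: what is moved stays moved. The work goes in short steps, Python scripts to look and compute and a tool call to move; the robot and the scene stay as the last step left them, time stands still between calls to the robot, and variables do not carry over. Pictures are saved under pics/ and viewed, at most 13 in all, crops included, and the job is handed in when it is done.

Besides the shell and the picture viewer there is one more tool, called by a JSON object that holds its "api" and its "payload", one argument or row to a line. move_arm: Moves the arm, as the interface text tells. Its arguments: {"type":"object","properties":{"deltas":{"type":"array","items":{"type":"number"}}},"required":["deltas"]}

```bash
mkdir -p pics
cat > h.py <<'E'
import numpy as np, cv2
from scipy.spatial.transform import Rotation as Rn
from bench import robot
def cam(s,obs=None):
    f=s["image"].shape[0]/2/np.tan(np.radians(s["fov_y"])/2)
    if "T_tool_cam" in s:
        T=np.eye(4);T[:3,:3]=Rn.from_euler('xyz',obs["ee_rot"]).as_matrix();T[:3,3]=obs["tool_pos"]
        T=T@s["T_tool_cam"];return f,T[:3,:3],T[:3,3]
    o=np.array(s["orientation"]);R=o if o.shape==(3,3) else Rn.from_euler('xyz',o).as_matrix()
    return f,R,np.array(s["origin"])
def p3(s,u,v,obs=None,z=None):
    """pixel->world; with depth or on plane z"""
    f,R,o=cam(s,obs)
    d=R@np.array([(u-s["cx"])/f,-(v-s["cy"])/f,-1])
    k=s["depth"][int(round(v)),int(round(u))] if z is None else (z-o[2])/d[2]
    return o+k*d
def cloud(s,obs=None):
    f,R,o=cam(s,obs)
    v,u=np.mgrid[:384,:512]
    D=s["depth"]
    P=np.stack([(u-s["cx"])/f*D,-(v-s["cy"])/f*D,-D],-1)@R.T+o
    P[D==0]=np.nan
    return P
def save(n,im): cv2.imwrite("pics/"+n,im[:,:,::-1])
E
python3 - <<'E'
from h import *
import pickle
o=robot.get_obs();print(o)
for n in("top","side"):
    s=robot.snapshot(n);pickle.dump(s,open(n+".pkl","wb"))
    print({k:v for k,v in s.items() if k not in("image","depth")})
    save(n+".png",cv2.resize(s["image"],(800,600),interpolation=cv2.INTER_CUBIC))
E
```

```text
{'time': 0.0, 'joint_positions': array([-1.22010904e+00,  8.79709722e-02,  1.37223694e+00, -6.48771304e-06,
        1.68358118e+00, -1.03097714e-01]), 'qvel': array([-0.0006203 , -0.00176644,  0.00129041, -0.00039615, -0.00074724,
       -0.00042972]), 'joint_torque': array([-7.28020677e-04, -3.40175450e+01, -3.02431118e+01,  7.18125002e-02,
        3.27867642e-02, -1.57087766e-04]), 'tool_pos': array([ 0.24091263, -0.49383051,  0.20430422]), 'ee_rot': array([-3.13940721e+00, -2.19633017e-04,  4.53784040e-01]), 'wrist_force': array([ 0.40523547, -0.30923592, -0.15481307]), 'wrist_torque': array([-0.0158421 ,  0.01695862,  0.00433721]), 'finger_force': 0.0, 'width': 0.0939260409789896}
{'fov_y': 50.23665659329117, 'cx': 250.60070792498163, 'cy': 188.45990767700238, 'origin': array([ 0.35983027, -0.04116561,  1.22768368]), 'orientation': array([ 0.16432133,  0.0105288 , -1.59145174])}
{'fov_y': 49.44725437808826, 'cx': 255.76263519936666, 'cy': 197.45484313735807, 'origin': array([ 0.13514857, -1.16898392,  0.98099377]), 'orientation': array([ 0.95495774, -0.00798924, -0.3392744 ])}
```

View pics/top.png

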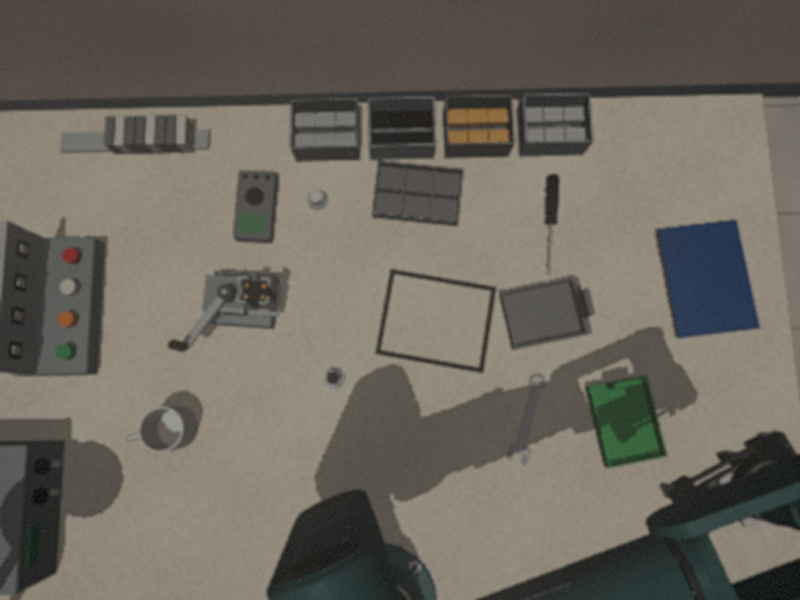

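View pics/side.png

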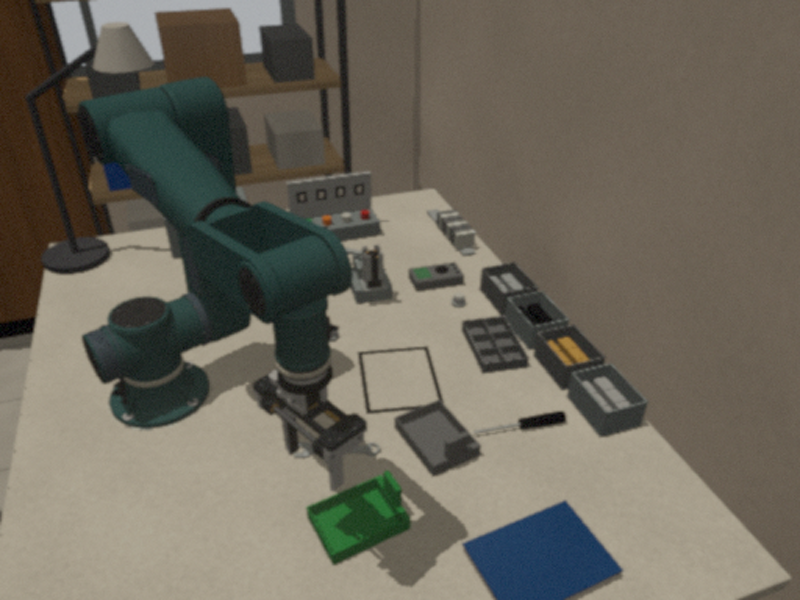

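The top view (800 px wide, x up, y left) shows the tray near (545,312) with its handle to the right, the bay at (437,320), the feeder at (245,298) and the knob at (178,345). The green look-alike is at (627,420).

Run:
```python
from h import *
import pickle
s=pickle.load(open("top.pkl","rb"));P=cloud(s);k=512/800
g=s["image"].mean(-1)
def box(x0,y0,x1,y1):
    m=np.zeros((384,512),bool);m[int(y0*k):int(y1*k),int(x0*k):int(x1*k)]=1;return m
print("bench z",np.nanmedian(P[...,2][box(390,380,500,480)]),np.nanmedian(P[...,2][box(300,230,360,330)]))
def rect(Q): 
    r=cv2.minAreaRect((Q[:,:2]*1000).astype(np.float32));return r
# tray
m=box(490,265,605,360)
for lo,hi in((.02,.045),(.045,.1),(-.001+.0,.015)):
    Q=P[m&(P[...,2]>lo)&(P[...,2]<hi)];print("tray",lo,len(Q),rect(Q) if len(Q)>5 else "",np.median(Q,0) if len(Q) else '')
# bay
m=box(370,262,502,378)&(g<80)
v,u=np.where(m);Q=np.array([p3(s,a,b,z=0) for a,b in zip(u,v)]);print("bay",len(Q),rect(Q))
# feeder
m=box(160,255,300,360)
for lo,hi in((.03,.055),(.075,.095),(.095,.12),(.135,.17)):
    Q=P[m&(P[...,2]>lo)&(P[...,2]<hi)];print("feed",lo,len(Q),rect(Q) if len(Q)>5 else "",np.median(Q,0) if len(Q) else '')
c=s["image"][int(250*k):int(370*k),int(150*k):int(310*k)];print(int(150*k),int(250*k),c.shape)
c=cv2.resize(c,None,fx=7,fy=7,interpolation=cv2.INTER_CUBIC)
save("feed.png",np.clip(c*1.5,0,255).astype(np.uint8))
```

```text
bench z -0.0009630391378040448 -0.0007237163669913116
tray 0.02 314 ((519.6196899414062, -322.4150390625), (110.59980010986328, 151.700439453125), 10.42246150970459) [ 0.52260296 -0.36796403  0.02807704]
tray 0.045 124 ((531.7767333984375, -390.48193359375), (49.97989273071289, 14.422215461730957), 8.314212799072266) [ 0.53019186 -0.3874372   0.07138448]
tray -0.001 2427 ((525.6526489257812, -331.4188537597656), (227.04400634765625, 183.43226623535156), 88.68665313720703) [ 0.52139748 -0.31968221  0.00139467]
bay 497 ((511.35150146484375, -122.44957733154297), (218.9696807861328, 166.10482788085938), 78.67304229736328)
feed 0.03 510 ((555.7860107421875, 242.61550903320312), (132.14646911621094, 100.32774353027344), 84.60030364990234) [0.52379014 0.22893946 0.04410437]
feed 0.075 428 ((556.3515625, 243.88699340820312), (133.36827087402344, 68.50820922851562), 85.11521911621094) [0.557797   0.27065912 0.08477524]
feed 0.095 387 ((530.6788940429688, 262.6935119628906), (76.58949279785156, 190.93392944335938), 26.101537704467773) [0.5286613  0.2838951  0.10873101]
feed 0.135 330 ((522.8636474609375, 263.75653076171875), (62.92214584350586, 200.042236328125), 26.704708099365234) [0.5470285  0.21178152 0.13951516]
96 160 (76, 102, 3)
```

View pics/feed.png

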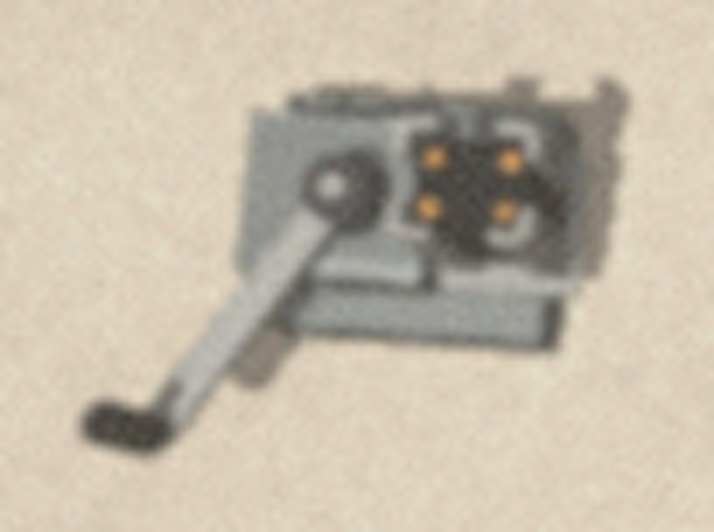

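The crop (7x, offset 96,160) shows block_4's four screws centred at (469,185), the pivot disc at about (340,190), and the knob's top end at about (106,422). The plinth's lower edge runs from (290,330) to (555,345).

```bash
cat >> h.py <<'E'
def delta(pos,yaw,obs=None,roll=np.pi,pitch=0.):
    """rotvec (tool axes) and shift cm (tool axes) from measured pose to world pose"""
    o=obs or robot.get_obs()
    R=Rn.from_euler('xyz',o["ee_rot"]);T=Rn.from_euler('xyz',[roll,pitch,yaw])
    return np.round(np.r_[(R.inv()*T).as_rotvec(),R.inv().apply(np.array(pos)-o["tool_pos"])*100],3)
E
python3 - <<'E'
from h import *
import pickle
s=pickle.load(open("top.pkl","rb"));P=cloud(s)
c=lambda u,v,z:np.round(p3(s,96+u/7-.43,160+v/7-.43,z=z)[:2]*1000,1)
print("org",c(469,185,.139),"pivot",c(340,190,.111),"knobtop",c(107,422,.162))
# plinth edges bottom at z=.044
print("plinth",c(290,325,.044),c(555,342,.044))
g=s["image"].mean(-1)
# bay line fits: profile minima across each side, in world grid
from scipy.ndimage import map_coordinates
f,R,o=cam(s)
def px(p):
    q=R.T@(np.array([*p,0])-o);return s["cy"]-q[1]/-q[2]*f, s["cx"]+q[0]/-q[2]*f
def fit(cx,cy,yaw,n=3):
    for _ in range(n):
        ex=np.array([np.cos(yaw),np.sin(yaw)]);ey=np.array([-ex[1],ex[0]]);C=np.array([cx,cy]);off={}
        t=np.arange(-.02,.0201,.001)
        for nm,a,b,h,L in(("x+",ex,ey,.08,.08),("x-",-ex,ey,.08,.08),("y+",ey,ex,.1,.06),("y-",-ey,ex,.1,.06)):
            l=np.linspace(-L,L,25);w=[]
            for q in l:
                pr=np.array([map_coordinates(g,np.array(px(C+a*(h+k)+b*q))[:,None],order=1)[0] for k in t])
                pr=np.clip(np.percentile(pr,70)-pr-15,0,None);w.append((pr*t).sum()/max(pr.sum(),1e-6))
            off[nm]=np.polyfit(l,w,1)
        cx,cy=C+ex*(off["x+"][1]-off["x-"][1])/2+ey*(off["y+"][1]-off["y-"][1])/2
        # slopes
        dy=np.mean([-off["x+"][0],off["x-"][0],off["y+"][0],-off["y-"][0]]);yaw+=dy
        print("bay",cx,cy,np.degrees(yaw),{k:np.round(v,4) for k,v in off.items()})
fit(.511,-.122,np.radians(-11.3))
t=np.radians(10.3);h=np.array([.5196,-.3224])+.069*np.array([np.sin(t),-np.cos(t)]);print("handle",h)
print(delta([*h,.16],t))
E
```

```text
org [552.6 204.4] pivot [556.7 261.9] knobtop [461.7 333.4]
plinth [511.9 299.7] [502.3 189. ]
bay 0.5123262369124206 -0.11697918905497456 -12.143014255884086 {'x+': array([0.0001, 0.0004]), 'x-': array([ 0.0089, -0.0002]), 'y+': array([0.0004, 0.006 ]), 'y-': array([ 0.0681, -0.0043])}
bay 0.5125207696661461 -0.11643624766405274 -11.609042729648694 {'x+': array([-0.0148,  0.0001]), 'x-': array([ 0.0185, -0.    ]), 'y+': array([0.0152, 0.0009]), 'y-': array([ 0.0112, -0.0003])}
bay 0.5124978346668828 -0.11636737631053241 -11.515195273337067 {'x+': array([-0.0056,  0.    ]), 'x-': array([0.0108, 0.0001]), 'y+': array([0.0058, 0.0003]), 'y-': array([0.0155, 0.0002])}
handle [ 0.53193735 -0.39028807]
[-2.0000e-03  0.0000e+00  2.7400e-01  3.0695e+01  3.4560e+00  4.4410e+00]
```

{"api": "move_arm", "payload": {
  "deltas": [0, 0, 0.06, 4.5, 0.5, 0.6, -1, 0, 0, 0.12, 9, 1, 1.2, -1, 0, 0, 0.18, 13.5, 1.5, 2, -1, 0, 0, 0.24, 18, 2, 2.6, -1, 0, 0, 0.274, 22.5, 2.5, 3.3, -1, 0, 0, 0.274, 27, 3, 4, -1, 0, 0, 0.274, 30.7, 3.46, 4.4, -1, 0, 0, 0.274, 30.7, 3.46, 4.4, -1]
}}

```text
time: 0.9
tool_pos: [0.5355, -0.3876, 0.1586]
ee_rot: [-3.138, 0.001, 0.185]
wrist_force: [-0.1, -0.6, 0.6]
width: 0.0938
finger_force: 0.0
```

Run:
```python
from h import *
o=robot.get_obs();s=robot.snapshot("wrist");P=cloud(s,o)
print(o["tool_pos"],o["ee_rot"],s["T_tool_cam"].round(3),s["fov_y"])
m=(P[...,2]>.06)&(P[...,2]<.085)
n,l,st,ce=cv2.connectedComponentsWithStats(m.astype(np.uint8))
for i in range(1,n):
    if st[i,4]>100: Q=P[l==i];print("handle",st[i],cv2.minAreaRect((Q[:,:2]*1000).astype(np.float32)),Q.mean(0))
m=(P[...,2]>.022)&(P[...,2]<.035)
n,l,st,ce=cv2.connectedComponentsWithStats(m.astype(np.uint8))
for i in range(1,n):
    if st[i,4]>200: Q=P[l==i];print("rim",st[i],cv2.minAreaRect((Q[:,:2]*1000).astype(np.float32)),Q.mean(0))
save("w1.png",s["image"])
```

```text
[ 0.53545352 -0.38760363  0.15856955] [-3.13778096e+00  8.90428631e-04  1.85482498e-01] [[-0.001  0.967  0.253  0.074]
 [ 1.     0.001  0.     0.   ]
 [ 0.     0.253 -0.967 -0.179]
 [ 0.     0.     0.     1.   ]] 63.573095032248396
handle [253 168  14  57 730] ((532.25244140625, -393.9643859863281), (49.29833984375, 11.482609748840332), 10.618383407592773) [ 0.53392889 -0.39327689  0.07479371]
handle [263 332  49  21 922] ((383.8446350097656, -451.3708801269531), (12.936163902282715, 49.58704376220703), 9.39541244506836) [ 0.38615527 -0.45032252  0.07120977]
rim [ 113  131  153  105 1577] ((519.3541259765625, -325.8247985839844), (110.01083374023438, 150.35440063476562), 10.50527572631836) [ 0.54052638 -0.30505439  0.02862722]
rim [178 224  86  13 528] ((475.7417907714844, -362.566650390625), (14.249532699584961, 92.22320556640625), 12.059582710266113) [ 0.47460365 -0.36999465  0.02821359]
```

View pics/w1.png

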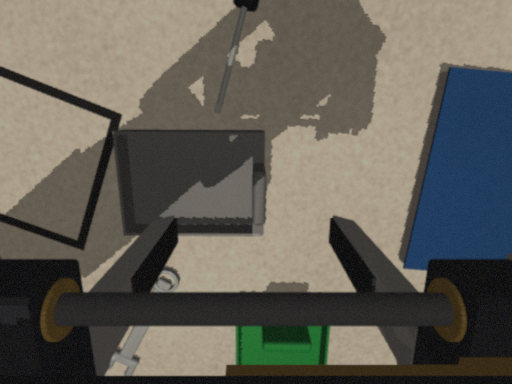

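The wrist view shows the grey tray at (190,180) with its handle at (260,195) between the fingers' line. Nothing stands where the fingers go down.

Run:
```python
from h import *
o=robot.get_obs();print(o["tool_pos"],o["qvel"])
print(delta([.5323,-.393,.09],.184),delta([.5323,-.393,.042],.184))
```

```text
[ 0.53341153 -0.38914638  0.1594342 ] [-0.05073528 -0.03693612  0.01332611 -0.02167401  0.00670358 -0.0066232 ]
[-2.000e-03  2.000e-03 -1.000e-03 -1.650e-01  3.750e-01  6.943e+00] [-2.0000e-03  2.0000e-03 -1.0000e-03 -1.5400e-01  3.8700e-01  1.1743e+01]
```

{"api": "move_arm", "payload": {
  "deltas": [0, 0, 0, 0, 0.27, 3, -1, 0, 0, 0, 0, 0.27, 7, -1, 0, 0, 0, 0, 0.27, 10, -1, 0, 0, 0, 0, 0.27, 11.8, -1, 0, 0, 0, 0, 0.27, 11.8, -1, 0, 0, 0, 0, 0.27, 11.8, 0.5, 0, 0, 0, 0, 0.27, 11.8, 1, 0, 0, 0, 0, 0.27, 11.8, 1]
}}

```text
time: 1.75
tool_pos: [0.5334, -0.3946, 0.0459]
ee_rot: [3.138, -0.002, 0.179]
wrist_force: [-0.3, 0.0, -1.0]
width: 0.0732
finger_force: 0.0
```

{"api": "move_arm", "payload": {
  "deltas": [0, 0, 0, 0, 0, 0, 1, 0, 0, 0, 0, 0, 0, 1, 0, 0, 0, 0, 0, 0, 1, 0, 0, 0, 0, 0, 0, 1]
}}

```text
time: 2.15
tool_pos: [0.5328, -0.3935, 0.0435]
ee_rot: [3.142, 0.0, 0.18]
wrist_force: [0.3, -0.8, 0.2]
width: 0.0415
finger_force: 0.0
```

{"api": "move_arm", "payload": {
  "deltas": [0, 0, 0, 0, 0, 0, 1, 0, 0, 0, 0, 0, 0, 1, 0, 0, 0, 0, 0, 0, 1, 0, 0, 0, 0, 0, 0, 1, 0, 0, 0, 0, 0, 0, 1, 0, 0, 0, 0, 0, 0, 1, 0, 0, 0, 0, 0, 0, 1, 0, 0, 0, 0, 0, 0, 1]
}}

```text
time: 2.95
tool_pos: [0.5327, -0.3934, 0.0434]
ee_rot: [-3.141, 0.0, 0.18]
wrist_force: [-1.1, 0.9, 0.1]
width: 0.0116
finger_force: 30.0
```

{"api": "move_arm", "payload": {
  "deltas": [0, 0, 0, 0, 0, -1, 1, 0, 0, 0, 0, 0, -2, 1, 0, 0, 0, 0, 0, -3, 1, 0, 0, 0, 0, 0, -3.5, 1, 0, 0, 0, 0, 0, -3.5, 1, 0, 0, 0, 0, 0, -3.5, 1]
}}

```text
time: 3.55
tool_pos: [0.5327, -0.3936, 0.0786]
ee_rot: [3.141, -0.0, 0.18]
wrist_force: [-0.3, -0.3, -1.9]
width: 0.0117
finger_force: 30.0
```

Run:
```python
from h import *
o=robot.get_obs();print(o["tool_pos"],o["ee_rot"],o["wrist_force"],o["width"],o["finger_force"])
y=np.radians(-5.1);O=np.array([.5526,.2044]);d=np.array([-np.sin(y),np.cos(y)])
for k in(.22,.17,.158):
    p=O-d*k;print(k,p,delta([*p,.078],y))
```

```text
[ 0.532663   -0.39358794  0.07864909] [ 3.14128392e+00 -1.19844657e-04  1.79744777e-01] [-0.2880748  -0.30301526 -1.85125804] 0.011697363954098448 29.99968707561493
0.22 [ 0.53304325 -0.01472903] [  0.     -0.      0.269   6.811 -37.269   0.054]
0.17 [0.53748797 0.03507302] [  0.     -0.      0.269   8.138 -42.089   0.053]
0.158 [0.5385547  0.04702551] [  0.     -0.      0.269   8.457 -43.246   0.053]
```

{"api": "move_arm", "payload": {
  "deltas": [0, 0, 0.03, 0.8, -4, 0, 1, 0, 0, 0.07, 1.6, -8.5, 0, 1, 0, 0, 0.11, 2.5, -13, 0, 1, 0, 0, 0.15, 3.3, -17.5, 0, 1, 0, 0, 0.19, 4.1, -22, 0, 1, 0, 0, 0.23, 4.9, -26.5, 0, 1, 0, 0, 0.26, 5.7, -31, 0, 1, 0, 0, 0.269, 6.4, -35, 0, 1]
}}

```text
time: 4.35
tool_pos: [0.5322, -0.0355, 0.0779]
ee_rot: [-3.141, 0.001, -0.089]
wrist_force: [0.0, 0.4, -3.1]
width: 0.0116
finger_force: 30.0
```

{"api": "move_arm", "payload": {
  "deltas": [0, 0, 0, 0.4, -2.3, 0, 1, 0, 0, 0, 0.4, -2.3, 0, 1, 0, 0, 0, 0.4, -2.3, 0, 1, 0, 0, 0, 0.4, -2.3, 0, 1]
}}

```text
time: 4.75
tool_pos: [0.5388, -0.0162, 0.0781]
ee_rot: [3.141, 0.001, -0.09]
wrist_force: [0.1, -0.8, -1.8]
width: 0.0117
finger_force: 30.0
```

Run:
```python
from h import *
o=robot.get_obs();s=robot.snapshot("wrist");P=cloud(s,o)
print(o["tool_pos"],o["ee_rot"])
t=robot.snapshot("top");Q=cloud(t)
a=cv2.resize(s["image"],(800,600));b=cv2.resize(t["image"][150:280,60:260],(800,520),interpolation=cv2.INTER_CUBIC)
save("w2.png",np.clip(a*1.3,0,255).astype(np.uint8));save("t2.png",np.clip(b*1.4,0,255).astype(np.uint8))
import pickle;pickle.dump((o,s,t),open("s2.pkl","wb"))
```

```text
[ 0.53879055 -0.01623973  0.07812418] [ 3.14080913e+00  7.69864292e-04 -9.02746550e-02]
```

View pics/w2.png

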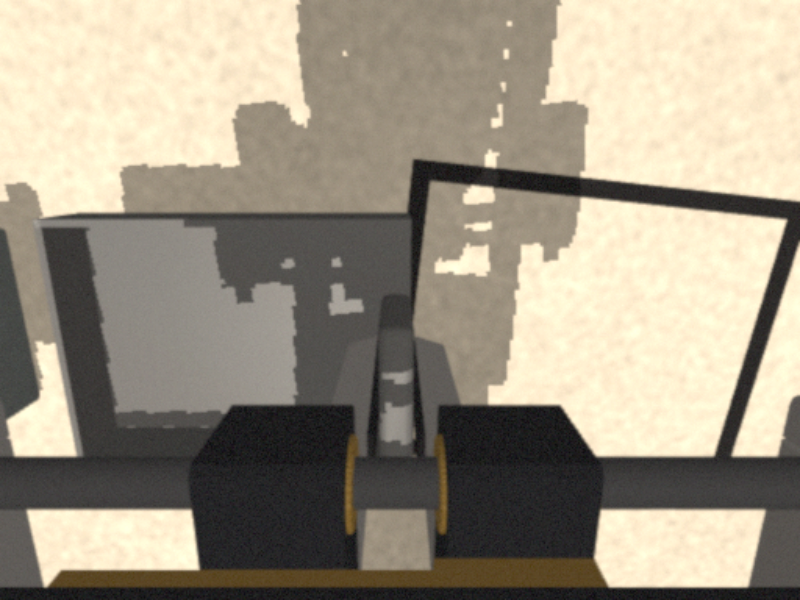

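The wrist view shows the gripped tray at left (40–415, 215–460) with the feeder's lip at the far left edge (0–40, 230–410). The bay's upper corners are at (420,170) and (795,210).

Run:
```python
from h import *
import pickle
o,s,t=pickle.load(open("s2.pkl","rb"));P=cloud(s,o);T=cloud(t)
def r(Q,n):
    c,(w,h),a=cv2.minAreaRect((Q[:,:2]*1000).astype(np.float32));print(n,len(Q),np.round(c,1),round(w,1),round(h,1),round(a,2),np.round(np.median(Q[:,2]),4))
u=np.arange(512)[None]*np.ones((384,1));v=np.arange(384)[:,None]*np.ones((1,512))
left=(u<30)&(v<275)
for lo,hi in((.03,.047),(.047,.055),(.1,.16)):
    m=left&(P[...,2]>lo)&(P[...,2]<hi)
    if m.sum()>10: r(P[m],("w feeder",lo)); Q=P[m];print(Q.min(0),Q.max(0))
m=(u<270)&(v<290)&(P[...,2]>.055)&(P[...,2]<.072)&(P[...,1]<.16);r(P[m],"w rim")
# tray far wall (long +x side) line fit from wrist
m2=m&(P[...,0]>.57);Q=P[m2];print("side yaw",np.degrees(np.polyfit(Q[:,1],Q[:,0],1)[0]))
# top
m=(T[...,0]>.4)&(T[...,0]<.64)&(T[...,1]>.15)&(T[...,1]<.4)
for lo,hi in((.035,.055),(.075,.093),):
    k=m&(T[...,2]>lo)&(T[...,2]<hi);k[:, :]&=T[...,1]<.33;r(T[k],("t feeder",lo))
k=(T[...,2]>.055)&(T[...,2]<.072)&(T[...,0]>.45)&(T[...,0]<.62)&(T[...,1]>-.1)&(T[...,1]<.14);r(T[k],"t rim")
```

```text
w rim 4841 [545.1  52.4] 151.0 108.1 84.82 0.0636
side yaw 2.745284536310765
('t feeder', 0.035) 503 [556.4 242.3] 132.4 100.5 85.46 0.0442
('t feeder', 0.075) 422 [555.9 243.6] 133.0 68.4 84.6 0.0848
t rim 170 [544.8  54.9] 150.9 110.5 84.51 0.0635
```

View pics/t2.png

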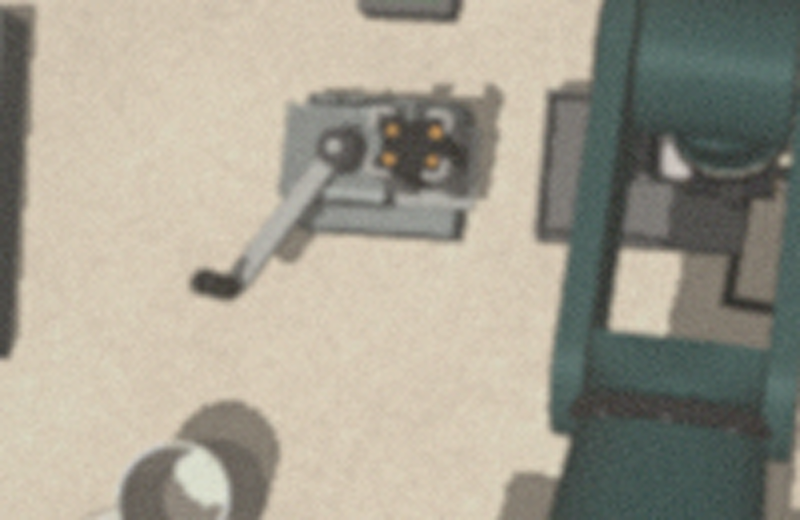

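The enlarged top view (4x, offset 60,150) shows the feeder at (380,160) with its lip ending at about (490,195), and the tray's front edge at about (540,165) facing it. The tray has about 60 mm left to go to the plinth.

{"api": "move_arm", "payload": {
  "deltas": [0, 0, 0, 0, 0, 1.5, 1, 0, 0, 0, 0, 0, 3.0, 1, 0, 0, 0, 0, 0, 3.4, 1, 0, 0, 0, -0.2, -2, 3.4, 1, 0, 0, 0, -0.35, -4, 3.4, 1, 0, 0, 0, -0.5, -5.4, 3.4, 1, 0, 0, 0, -0.5, -5.4, 3.4, 1, 0, 0, 0, -0.5, -5.4, 3.4, 1]
}}

```text
time: 5.65
tool_pos: [0.5385, 0.0389, 0.0437]
ee_rot: [3.141, 0.001, -0.088]
wrist_force: [1.0, 0.4, -2.0]
width: 0.0123
finger_force: 30.0
```

{"api": "move_arm", "payload": {
  "deltas": [0, 0, 0, -0.02, -0.2, 0, 1, 0, 0, 0, -0.04, -0.4, 0, 1, 0, 0, 0, -0.04, -0.6, 0, 1, 0, 0, 0, -0.04, -0.6, 0, 1]
}}

```text
time: 6.05
tool_pos: [0.5392, 0.045, 0.0445]
ee_rot: [3.141, -0.0, -0.089]
wrist_force: [-0.1, 0.4, -1.4]
width: 0.0119
finger_force: 30.0
```

Run:
```python
from h import *
o=robot.get_obs();print(o["tool_pos"],o["ee_rot"],o["wrist_force"],o["wrist_torque"],o["width"])
```

```text
[0.53915831 0.04497326 0.04449843] [ 3.14145352e+00 -1.88905415e-04 -8.93482808e-02] [-0.12441152  0.36222086 -1.44428961] [-0.04793272  0.06404894  0.03042496] 0.011946649424986355
```

No contact yet; advance in small steps.

{"api": "move_arm", "payload": {
  "deltas": [0, 0, 0, 0, -0.1, 0.05, 1, 0, 0, 0, 0, -0.2, 0.1, 1, 0, 0, 0, 0, -0.2, 0.1, 1]
}}

```text
time: 6.35
tool_pos: [0.5397, 0.0452, 0.0441]
ee_rot: [3.138, -0.001, -0.089]
wrist_force: [-0.8, -5.6, -0.4]
width: 0.0119
finger_force: 30.0
```

{"api": "move_arm", "payload": {
  "deltas": [0, 0, 0, 0, -0.1, 0, 1, 0, 0, 0, 0, -0.2, 0, 1, 0, 0, 0, 0, -0.2, 0, 1]
}}

```text
time: 6.65
tool_pos: [0.5399, 0.0453, 0.0445]
ee_rot: [3.134, -0.002, -0.089]
wrist_force: [-1.4, -9.9, 1.9]
width: 0.0121
finger_force: 30.0
```

{"api": "move_arm", "payload": {
  "deltas": [0, 0, 0, 0, 0.15, 0.1, 1, 0, 0, 0, 0, 0.3, 0.1, 1, 0, 0, 0, 0, 0.3, 0.15, 1, 0, 0, 0, 0, 0.3, 0.15, 1]
}}

```text
time: 7.05
tool_pos: [0.5399, 0.0451, 0.0433]
ee_rot: [3.14, -0.002, -0.089]
wrist_force: [-0.4, -6.2, 5.2]
width: 0.0118
finger_force: 30.0
```

Run:
```python
from h import *
o=robot.get_obs();print(o["tool_pos"],o["ee_rot"],o["wrist_force"],o["wrist_torque"],o["width"])
s=robot.snapshot("wrist");P=cloud(s,o)
m=(P[...,2]>.02)&(P[...,2]<.0365)&(P[...,0]>.45)&(P[...,0]<.63)&(P[...,1]<.19);m[290:]=0
c,(w,h),a=cv2.minAreaRect((P[m][:,:2]*1000).astype(np.float32));print(c,w,h,a,m.sum(),np.nanmedian(P[m],0))
a=np.clip(s["image"]*1.4,0,255).astype(np.uint8);t=np.clip(robot.snapshot("top")["image"]*1.4,0,255).astype(np.uint8)
save("c3.png",np.vstack([cv2.resize(a[80:330],(600,293)),cv2.resize(t[165:260,100:290],(600,300),interpolation=cv2.INTER_CUBIC)]))
```

```text
[0.53986001 0.04509466 0.04328191] [ 3.13992443e+00 -1.86550762e-03 -8.94086686e-02] [-0.42244098 -6.17677617  5.18665732] [-0.63100044  0.53848755  0.08686283] 0.011828117398761695
(546.2080078125, 116.29662322998047) 155.37376403808594 108.34811401367188 85.08934020996094 4547 [0.58706455 0.15912579 0.02923957]
```

View pics/c3.png

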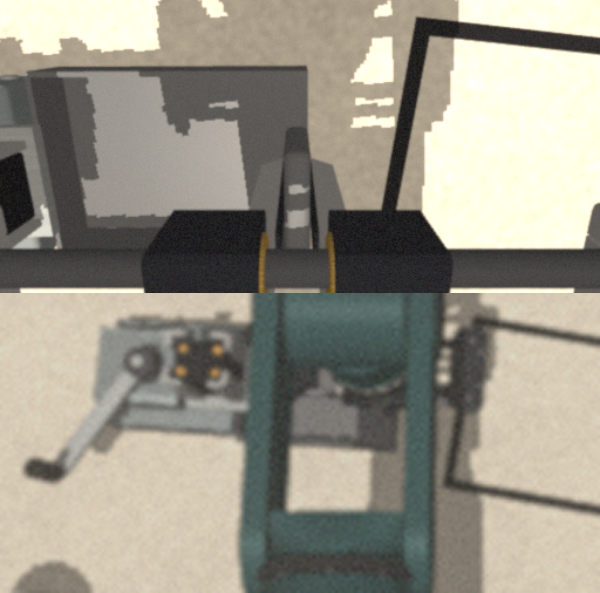

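The tray's front wall lies against the plinth under the lip (upper strip, left edge x≈40), with its side edges about evenly outside the plinth's. Releasing.

{"api": "move_arm", "payload": {
  "deltas": [0, 0, 0, 0, 0, 0, 0, 0, 0, 0, 0, 0, 0, 0, 0, 0, 0, 0, 0, 0, 0, 0, 0, 0, 0, 0, 0, 0, 0, 0, 0, 0, 0, 0, 0, 0, 0, 0, 0, 0, 0, 0]
}}

```text
time: 7.75
tool_pos: [0.5391, 0.0462, 0.0418]
ee_rot: [-3.141, 0.0, -0.089]
wrist_force: [1.1, 0.1, -0.1]
width: 0.0472
finger_force: 0.0
```

{"api": "move_arm", "payload": {
  "deltas": [0, 0, 0, 0, 0, -1.5, 0, 0, 0, 0, 0, 0, -4, 0, 0, 0, 0, 0, 0, -8, 0, 0, 0, 0, 0, 0, -12, 0, 0, 0, 0, 0, 0, -16, 1, 0, 0, 0, 0, 0, -18, 1]
}}

```text
time: 8.35
tool_pos: [0.5407, 0.0461, 0.2282]
ee_rot: [-3.141, -0.009, -0.089]
wrist_force: [0.2, 0.2, 0.5]
width: 0.0342
finger_force: 0.0
```

Run:
```python
from h import *
o=robot.get_obs();print(o["tool_pos"],o["ee_rot"],o["wrist_force"],o["width"])
y=np.radians(-5.1);O=np.array([.5527,.204-.0025]);R=np.array([[np.cos(y),-np.sin(y)],[np.sin(y),np.cos(y)]])
def kp(q,gap):
    k=np.array([-.12*np.cos(.55-q),.06+.12*np.sin(.55-q)]);t=np.array([-np.sin(.55-q),-np.cos(.55-q)])
    return O+R@(k-t*gap), y-.55+q+np.pi
for q,g in((0,.06),(0,.035)):
    p,w=kp(q,g);print(q,p,w,delta([*p,.22],w,o))
```

```text
[0.54069347 0.04609741 0.22822988] [-3.14096495 -0.00860758 -0.08913782] [0.22887426 0.17965597 0.45595257] 0.03416233270089166
0 [0.49749555 0.3809919 ] 2.5025808617380823 [ 1.1000e-02 -4.0000e-03 -2.5920e+00 -7.2910e+00 -3.2971e+01  7.8100e-01]
0 [0.48258548 0.36092476] 2.5025808617380823 [ 1.100e-02 -4.000e-03 -2.592e+00 -8.597e+00 -3.084e+01  7.680e-01]
```

{"api": "move_arm", "payload": {
  "deltas": [0, 0, -0.14, -0.9, -4.1, 0, 1, 0, 0, -0.28, -1.8, -8.2, 0, 1, 0, 0, -0.42, -2.7, -12.3, 0, 1, 0, 0, -0.56, -3.6, -16.4, 0, 1, 0, 0, -0.7, -4.5, -20.6, 0, 1, 0, 0, -0.84, -5.4, -24.8, 0, 1, 0, 0, -0.98, -6.4, -29, 0, 1, 0, 0, -1.12, -7.3, -33, 0, 1]
}}

```text
time: 9.15
tool_pos: [0.4953, 0.3832, 0.2235]
ee_rot: [3.141, -0.002, 1.037]
wrist_force: [0.8, -0.5, 0.5]
width: 0.0005
finger_force: 0.0
```

{"api": "move_arm", "payload": {
  "deltas": [0, 0, -0.14, 0, 0, 0, 1, 0, 0, -0.28, 0, 0, 0, 1, 0, 0, -0.42, 0, 0, 0, 1, 0, 0, -0.56, 0, 0, 0, 1, 0, 0, -0.7, 0, 0, 0, 1, 0, 0, -0.84, 0, 0, 0, 1, 0, 0, -0.98, 0, 0, 0, 1, 0, 0, -1.12, 0, 0, 0, 1]
}}

```text
time: 9.95
tool_pos: [0.4959, 0.3813, 0.2234]
ee_rot: [3.14, 0.0, 2.157]
wrist_force: [-0.0, 0.3, 0.4]
width: 0.0007
finger_force: 0.0
```

{"api": "move_arm", "payload": {
  "deltas": [0, 0, -0.14, 0, 0, 0, 1, 0, 0, -0.28, 0, 0, 0, 1, 0, 0, -0.35, 0, 0, 0, 1, 0, 0, -0.35, 0, 0, 0, 1, 0, 0, -0.35, 0, 0, 0, 1]
}}

```text
time: 10.45
tool_pos: [0.4959, 0.3813, 0.2229]
ee_rot: [3.141, 0.0, 2.499]
wrist_force: [-0.2, -0.2, 0.2]
width: 0.0003
finger_force: 0.0
```

Run:
```python
from h import *
o=robot.get_obs();print(o["time"],o["tool_pos"],o["ee_rot"],o["joint_positions"],o["width"])
s=robot.snapshot("wrist");t=robot.snapshot("top")
import pickle;pickle.dump((o,s,t),open("s4.pkl","wb"))
P=cloud(s,o);T=cloud(t)
for n,C in(("w",P),("t",T)):
    m=(C[...,2]>.15)&(C[...,2]<.168)&(np.hypot(C[...,0]-.462,C[...,1]-.332)<.03)
    print(n,"knob top",m.sum(),np.median(C[m],0) if m.any() else "", (C[m].min(0)+C[m].max(0))/2 if m.any() else "")
m=(T[...,2]>.024)&(T[...,2]<.04)&(T[...,0]>.45)&(T[...,0]<.64)&(T[...,1]>.02)&(T[...,1]<.195)
c,(w,h),a=cv2.minAreaRect((T[m][:,:2]*1000).astype(np.float32));print("tray",c,w,h,a,m.sum())
a=np.clip(s["image"]*1.4,0,255).astype(np.uint8);b=np.clip(t["image"]*1.4,0,255).astype(np.uint8)
save("c4.png",np.vstack([cv2.resize(a[0:384],(400,300)),cv2.resize(b[165:260,90:290],(632,300),interpolation=cv2.INTER_CUBIC)[:,:400]]) if 0 else np.hstack([cv2.resize(a,(400,300)),cv2.resize(b[170:250,140:247],(400,300),interpolation=cv2.INTER_CUBIC)]))
```

```text
10.45 [0.49594718 0.38132221 0.22285502] [3.14059618e+00 4.54201728e-04 2.49921531e+00] [ 5.64915014e-01  2.54379807e-01  1.14439574e+00 -7.12628700e-05
  1.74172425e+00 -3.63516354e-01] 0.00034667266803086654
w knob top 429 [0.46064075 0.33554839 0.16132539] [0.46109628 0.33395263 0.15671459]
t knob top 48 [0.4615033  0.33358551 0.16068221] [0.46161806 0.33482485 0.15745903]
tray (546.0391235351562, 119.2308349609375) 156.2859649658203 111.16472625732422 84.96234893798828 226
```

View pics/c4.png

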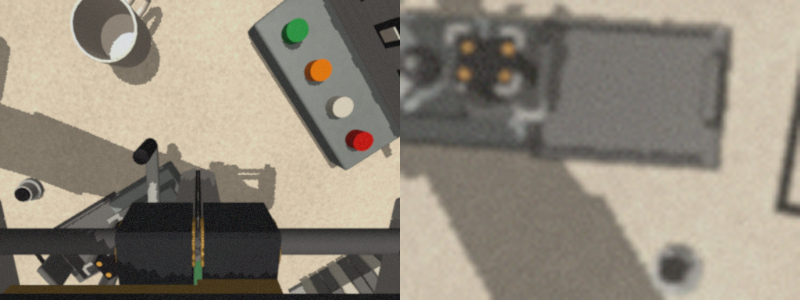

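The left half (wrist) shows the knob at (147,152) and the closed fingertips at (198,175), lined up for pushing towards tool -y. The right half (top) shows the tray square against the plinth with the lip over it.

{"api": "move_arm", "payload": {
  "deltas": [0, 0, 0, 0, 0, 4, 1, 0, 0, 0, 0, 0, 8, 1, 0, 0, 0, 0, 0, 10.1, 1, 0, 0, 0, 0, 0, 10.1, 1, 0, 0, 0, 0, -1.5, 10.1, 1, 0, 0, 0, 0, -3.2, 10.1, 1, 0, 0, 0, 0, -3.2, 10.1, 1, 0, 0, 0, 0, -3.2, 10.1, 1]
}}

```text
time: 11.35
tool_pos: [0.4777, 0.3563, 0.123]
ee_rot: [3.138, 0.001, 2.5]
wrist_force: [-0.4, 0.4, -0.5]
width: 0.0008
finger_force: 0.0
```

```bash
cat > lev.py <<'E'
from h import *
y=np.radians(-5.1);O=np.array([.552,.2025]);R=np.array([[np.cos(y),-np.sin(y)],[np.sin(y),np.cos(y)]])
def kp(q,gap=.0215):
    k=np.array([-.12*np.cos(.55-q),.06+.12*np.sin(.55-q)]);t=np.array([-np.sin(.55-q),-np.cos(.55-q)])
    return O+R@(k-t*gap), y-.55+q+np.pi
def rows(qs,obs=None):
    o=obs or robot.get_obs()
    for q in qs:
        p,w=kp(q);w=(w+np.pi)%(2*np.pi)-np.pi;d=delta([*p,.122],w,o);print(round(q,3),d[2:],"world",p.round(4))
E
python3 - <<'E'
from lev import *
o=robot.get_obs();print(o["tool_pos"],o["ee_rot"],o["wrist_force"])
rows(np.r_[0:1.21:.15])
E
```

```text
[0.47769275 0.35629687 0.12302213] [3.13807261e+00 1.25371817e-03 2.50034375e+00] [-0.39223249  0.39231468 -0.51929305]
0.0 [-0.002 -0.002 -0.649  0.1  ] world [0.4738 0.3511]
0.15 [-0.152  0.18  -2.466  0.093] world [0.4615 0.3376]
0.3 [-0.302  0.089 -4.291  0.087] world [0.4513 0.3224]
0.45 [-0.452 -0.274 -6.082  0.081] world [0.4435 0.3059]
0.6 [-0.602 -0.9   -7.798  0.076] world [0.4383 0.2884]
0.75 [-0.752 -1.776 -9.401  0.071] world [0.4357 0.2703]
0.9 [ -0.902  -2.882 -10.856   0.068] world [0.4358 0.2521]
1.05 [ -1.052  -4.192 -12.128   0.065] world [0.4387 0.234 ]
1.2 [ -1.202  -5.678 -13.191   0.063] world [0.4443 0.2166]
```

{"api": "move_arm", "payload": {
  "deltas": [0, 0, 0, 0, -0.65, 0, 1, 0, 0, -0.14, 0.18, -2.4, 0, 1, 0, 0, -0.28, 0.1, -4.1, 0, 1, 0, 0, -0.42, -0.2, -5.8, 0, 1, 0, 0, -0.56, -0.75, -7.4, 0, 1, 0, 0, -0.7, -1.5, -8.9, 0, 1, 0, 0, -0.84, -2.4, -10.3, 0, 1, 0, 0, -0.9, -2.88, -10.86, 0, 1]
}}

```text
time: 12.15
tool_pos: [0.4354, 0.2538, 0.122]
ee_rot: [3.135, 0.004, -2.878]
wrist_force: [0.1, 7.4, -0.7]
width: 0.0006
finger_force: 3.8
```

Run:
```python
from lev import *
o=robot.get_obs();print(o["tool_pos"],o["ee_rot"],o["wrist_force"],o["wrist_torque"])
rows([.95,1.0,1.05,1.1,1.13,1.16])
```

```text
[0.43543754 0.25377024 0.12196872] [ 3.13547599  0.00417593 -2.87795256] [ 0.07232872  7.43757135 -0.68937515] [ 1.46655566 -0.276847    0.07469619]
0.95 [-0.047  0.099 -0.777 -0.008] world [0.4365 0.246 ]
1.0 [-0.097  0.162 -1.383 -0.012] world [0.4375 0.24  ]
1.05 [-0.147  0.196 -1.992 -0.016] world [0.4387 0.234 ]
1.1 [-0.197  0.199 -2.601 -0.02 ] world [0.4403 0.2281]
1.13 [-0.227  0.186 -2.967 -0.022] world [0.4414 0.2246]
1.16 [-0.257  0.162 -3.332 -0.024] world [0.4426 0.2212]
```

{"api": "move_arm", "payload": {
  "deltas": [0, 0, -0.1, 0.16, -1.4, 0, 1, 0, 0, -0.15, 0.2, -2.0, 0, 1, 0, 0, -0.2, 0.2, -2.6, 0, 1, 0, 0, -0.23, 0.18, -3.0, 0, 1, 0, 0, -0.23, 0.18, -3.0, 0, 1]
}}

```text
time: 12.65
tool_pos: [0.44, 0.2276, 0.122]
ee_rot: [3.13, 0.005, -2.65]
wrist_force: [-2.3, 14.0, -0.7]
width: 0.0007
finger_force: 6.9
```

{"api": "move_arm", "payload": {
  "deltas": [0, 0, -0.02, 0, -0.3, 0, 1, 0, 0, -0.04, 0, -0.6, 0, 1, 0, 0, -0.04, 0, -0.6, 0, 1]
}}

```text
time: 12.95
tool_pos: [0.4397, 0.2272, 0.1221]
ee_rot: [3.119, 0.005, -2.607]
wrist_force: [-10.8, 25.4, 2.8]
width: 0.0008
finger_force: 13.6
```

Run:
```python
from lev import *
T=cloud(robot.snapshot("top"))
m=(T[...,2]>.015)&(T[...,2]<.04)&(T[...,0]>.505)&(T[...,0]<.588)&(T[...,1]>.065)&(T[...,1]<.168);print("block px",m.sum(),np.median(T[m],0) if m.any() else 0)
m=(np.hypot(T[...,0]-.5526,T[...,1]-.204)<.012);print("stack",np.nanmedian(T[m],0))
rows([1.1,.95,.8,.65,.5,.35,.2,.05,-.1])
```

```text
block px 28 [0.54181904 0.12909942 0.02623334]
stack [0.55291373 0.20410534 0.13545312]
1.1 [ 0.074 -0.105  0.051  0.011] world [0.4403 0.2281]
0.95 [ 0.224 -0.69   1.781  0.052] world [0.4365 0.246 ]
0.8 [ 0.374 -1.527  3.405  0.093] world [0.4354 0.2642]
0.65 [ 0.524 -2.597  4.885  0.131] world [0.4371 0.2824]
0.5 [ 0.674 -3.877  6.188  0.166] world [0.4415 0.3002]
0.35 [ 0.824 -5.337  7.286  0.198] world [0.4484 0.3171]
0.2 [ 0.974 -6.944  8.153  0.225] world [0.4579 0.3327]
0.05 [ 1.124 -8.664  8.771  0.247] world [0.4695 0.3468]
-0.1 [  1.274 -10.456   9.124   0.263] world [0.4831 0.359 ]
```

{"api": "move_arm", "payload": {
  "deltas": [0, 0, 0.07, -0.1, 0.9, 0, 1, 0, 0, 0.21, -0.65, 2.6, 0, 1, 0, 0, 0.35, -1.4, 4.1, 0, 1, 0, 0, 0.49, -2.35, 5.5, 0, 1, 0, 0, 0.63, -3.5, 6.8, 0, 1, 0, 0, 0.77, -4.8, 7.9, 0, 1, 0, 0, 0.91, -6.3, 8.8, 0, 1, 0, 0, 1.05, -7.9, 9.5, 0, 1]
}}

```text
time: 13.8
tool_pos: [0.4642, 0.3406, 0.1218]
ee_rot: [3.139, -0.0, 2.616]
wrist_force: [0.6, 2.3, 1.3]
width: 0.0007
finger_force: 0.7
```

Run:
```python
from lev import *
o=robot.get_obs();print(o["tool_pos"],o["ee_rot"],o["wrist_force"])
rows([0.05,0]); p,w=kp(0,.035); print(delta([*p,.122],w))
```

```text
[0.46424651 0.34061608 0.12179158] [ 3.13890715e+00 -2.26351795e-04  2.61623732e+00] [0.60221123 2.33314036 1.33058214]
0.05 [ 0.064 -0.144  0.799 -0.019] world [0.4695 0.3468]
0 [ 0.114 -0.304  1.387 -0.017] world [0.4738 0.3511]
[ 0.003 -0.     0.114 -0.457  2.728 -0.014]
```

{"api": "move_arm", "payload": {
  "deltas": [0, 0, 0.1, -0.2, 1.0, 0, 1, 0, 0, 0.114, -0.4, 2.1, 0, 1, 0, 0, 0.114, -0.45, 2.7, 0, 1, 0, 0, 0.114, -0.45, 2.7, 0, 1, 0, 0, 0.114, -0.45, 2.7, 0, 1, 0, 0, 0.114, -0.45, 2.7, 0, 1]
}}

```text
time: 14.4
tool_pos: [0.4809, 0.3592, 0.1209]
ee_rot: [-3.141, -0.0, 2.507]
wrist_force: [-0.3, -0.2, -0.5]
width: 0.0007
finger_force: 0.0
```

Run:
```python
from lev import *
T=cloud(robot.snapshot("top"));o=robot.get_obs();print(o["tool_pos"],o["ee_rot"],o["wrist_force"])
m=(np.hypot(T[...,0]-.5526,T[...,1]-.204)<.012);print("stack",np.nanmedian(T[m],0))
m=(T[...,2]>.14)&(T[...,2]<.168)&(np.hypot(T[...,0]-.462,T[...,1]-.334)<.016);print("knob",m.sum(),np.median(T[m],0) if m.any() else "")
m=(T[...,2]>.024)&(T[...,2]<.04)&(T[...,0]>.45)&(T[...,0]<.64)&(T[...,1]>.02)&(T[...,1]<.195)
c,(w,h),a=cv2.minAreaRect((T[m][:,:2]*1000).astype(np.float32));print("tray",c,w,h,a,m.sum())
rows(np.r_[0:1.21:.15])
```

```text
[0.48096758 0.35919939 0.120941  ] [-3.14116042e+00  1.20077663e-05  2.50688171e+00] [-1.167053    0.55241892 -0.30550123]
stack [0.55156923 0.20350861 0.11534869]
knob 0 
tray (545.8604736328125, 118.09327697753906) 154.09657287597656 110.58126831054688 84.8872299194336 252
0.0 [ 0.004  0.093 -1.076 -0.105] world [0.4738 0.3511]
0.15 [-0.146  0.288 -2.893 -0.105] world [0.4615 0.3376]
0.3 [-0.296  0.209 -4.718 -0.104] world [0.4513 0.3224]
0.45 [-0.446 -0.143 -6.511 -0.103] world [0.4435 0.3059]
0.6 [-0.596 -0.758 -8.231 -0.102] world [0.4383 0.2884]
0.75 [-0.746 -1.623 -9.84  -0.102] world [0.4357 0.2703]
0.9 [ -0.896  -2.719 -11.302  -0.101] world [0.4358 0.2521]
1.05 [ -1.046  -4.021 -12.583  -0.1  ] world [0.4387 0.234 ]
1.2 [ -1.196  -5.5   -13.656  -0.1  ] world [0.4443 0.2166]
```

Stack dropped by one block. Second swing.

{"api": "move_arm", "payload": {
  "deltas": [0, 0, 0, 0.1, -1.1, 0, 1, 0, 0, -0.14, 0.28, -2.8, 0, 1, 0, 0, -0.28, 0.2, -4.5, 0, 1, 0, 0, -0.42, -0.1, -6.2, 0, 1, 0, 0, -0.56, -0.6, -7.8, 0, 1, 0, 0, -0.7, -1.35, -9.4, 0, 1, 0, 0, -0.84, -2.25, -10.75, 0, 1, 0, 0, -0.9, -2.72, -11.3, 0, 1]
}}

```text
time: 15.25
tool_pos: [0.4352, 0.2539, 0.1211]
ee_rot: [3.136, 0.002, -2.872]
wrist_force: [0.5, 7.8, -1.7]
width: 0.0008
finger_force: 3.8
```

{"api": "move_arm", "payload": {
  "deltas": [0, 0, -0.1, 0.16, -1.4, 0, 1, 0, 0, -0.15, 0.2, -2.0, 0, 1, 0, 0, -0.2, 0.2, -2.6, 0, 1, 0, 0, -0.23, 0.18, -3.0, 0, 1, 0, 0, -0.23, 0.18, -3.0, 0, 1]
}}

```text
time: 15.75
tool_pos: [0.4398, 0.2275, 0.1211]
ee_rot: [3.13, 0.003, -2.644]
wrist_force: [-4.2, 12.7, -0.3]
width: 0.0005
finger_force: 6.6
```

{"api": "move_arm", "payload": {
  "deltas": [0, 0, -0.02, 0, -0.3, 0, 1, 0, 0, -0.04, 0, -0.6, 0, 1, 0, 0, -0.04, 0, -0.6, 0, 1]
}}

```text
time: 16.05
tool_pos: [0.4394, 0.2271, 0.1212]
ee_rot: [3.119, 0.002, -2.601]
wrist_force: [-11.9, 24.1, 2.0]
width: 0.0001
finger_force: 13.3
```

Run:
```python
from lev import *
T=cloud(robot.snapshot("top"));o=robot.get_obs();print(o["tool_pos"],o["ee_rot"],o["wrist_force"])
m=(T[...,2]>.015)&(T[...,2]<.07)&(T[...,0]>.505)&(T[...,0]<.588)&(T[...,1]>.065)&(T[...,1]<.168);print("block px",m.sum(),np.median(T[m],0),T[m].max(0),T[m].min(0))
rows([1.1])
```

```text
[0.43940459 0.22707317 0.12122173] [ 3.11956920e+00  2.15560787e-03 -2.60131367e+00] [-11.17815945  23.43411233   1.41793448]
block px 188 [0.54578213 0.14385293 0.06633398] [0.56669636 0.16753331 0.06998282] [0.52854472 0.12466289 0.01588939]
1.1 [ 0.079 -0.131  0.047 -0.077] world [0.4403 0.2281]
```

{"api": "move_arm", "payload": {
  "deltas": [0, 0, 0.07, -0.1, 0.9, 0, 1, 0, 0, 0.21, -0.65, 2.6, 0, 1, 0, 0, 0.35, -1.4, 4.1, 0, 1, 0, 0, 0.49, -2.35, 5.5, 0, 1, 0, 0, 0.63, -3.5, 6.8, 0, 1, 0, 0, 0.77, -4.8, 7.9, 0, 1, 0, 0, 0.91, -6.3, 8.8, 0, 1, 0, 0, 1.05, -7.9, 9.5, 0, 1]
}}

```text
time: 16.9
tool_pos: [0.4639, 0.3409, 0.1213]
ee_rot: [3.14, -0.001, 2.622]
wrist_force: [0.2, 1.2, 0.3]
width: 0.0004
finger_force: 0.8
```

{"api": "move_arm", "payload": {
  "deltas": [0, 0, 0.1, -0.2, 1.0, 0, 1, 0, 0, 0.114, -0.4, 2.1, 0, 1, 0, 0, 0.114, -0.45, 2.7, 0, 1, 0, 0, 0.114, -0.45, 2.7, 0, 1, 0, 0, 0.114, -0.45, 2.7, 0, 1, 0, 0, 0.114, -0.45, 2.7, 0, 1]
}}

```text
time: 17.5
tool_pos: [0.4815, 0.3606, 0.121]
ee_rot: [-3.141, 0.0, 2.513]
wrist_force: [0.2, -0.8, 0.4]
width: 0.0003
finger_force: 0.0
```

Run:
```python
from lev import *
t=robot.snapshot("top");T=cloud(t);o=robot.get_obs();print(o["tool_pos"],o["ee_rot"],o["wrist_force"])
m=(T[...,2]>.015)&(T[...,2]<.09)&(T[...,0]>.505)&(T[...,0]<.588)&(T[...,1]>.065)&(T[...,1]<.168);print("block px",m.sum(),np.median(T[m],0),T[m].max(0),T[m].min(0))
m=(np.hypot(T[...,0]-.5526,T[...,1]-.204)<.012);print("stack",np.nanmedian(T[m],0))
b=np.clip(t["image"]*1.5,0,255).astype(np.uint8);s=robot.snapshot("side")
a=np.clip(s["image"][150:210,190:270]*1.5,0,255).astype(np.uint8)
save("c5.png",np.hstack([cv2.resize(a,(400,300),interpolation=cv2.INTER_CUBIC),cv2.resize(b[170:250,140:247],(400,300),interpolation=cv2.INTER_CUBIC)]))
i=T[172:222,180:230,2];print((i[8:40:2,0:40:3]*1000).round())
```

```text
[0.48155822 0.36067442 0.12102477] [-3.14127234e+00  1.00152388e-04  2.51292499e+00] [-0.55202179  0.05140528  0.67012667]
block px 224 [0.5458727  0.1436632  0.06542439] [0.56497546 0.16782499 0.07501437] [0.52851967 0.12564981 0.01516619]
stack [0.55239103 0.2045584  0.0935203 ]
[[ 1.  4.  7.  3.  3.  0.  5. -0.  3.  2.  3.  1.  1. -1.]
 [42.  0.  3.  3.  6.  3.  2.  1.  4.  0.  5.  6.  5.  2.]
 [ 2.  1. -0.  2.  3.  3.  5.  5.  3.  2.  3.  3.  3.  3.]
 [65. 62. 66. 71. 72.  4.  5. -1.  3.  3. nan  8.  4.  3.]
 [68. 67. 65. 70. 67. 46.  4.  2.  3.  1.  1.  4.  4.  3.]
 [61. 68. 65. 71. 66. 49.  7.  5. -1.  5.  2.  0.  4.  7.]
 [64. 67. 66. 70. 65. 42.  8.  4.  6. -2.  1.  4.  7.  3.]
 [65. 65. 70. 66. 62. 46.  2.  5. -0. -1.  4.  1.  5.  4.]
 [63. 67. 68. 70. 61. 44. -4. -0.  1.  2.  1.  0.  3. -1.]
 [48. 54. 53. 60. 59. 48.  4.  5.  3.  2.  5.  3.  5.  6.]
 [ 5.  2.  5. -2. 18. 20.  4. -2. -1. -1.  4.  2. -1.  3.]
 [ 2. -2.  7. -1.  0.  2. -0.  5.  2.  4. -0.  1.  4.  9.]
 [-2. -3.  1. -2.  4.  4.  1.  5.  7.  2.  3. -1.  3.  2.]
 [ 2.  2. -0.  1.  5.  5.  3. -0.  5. -1.  2.  6.  2.  8.]
 [ 2.  5.  0.  6.  2.  1.  5.  4.  3.  3. -1.  3.  5.  8.]
 [ 8. -1.  1.  3.  1.  6.  4.  4.  4. -2.  2.  0.  0.  3.]]
```

View pics/c5.png

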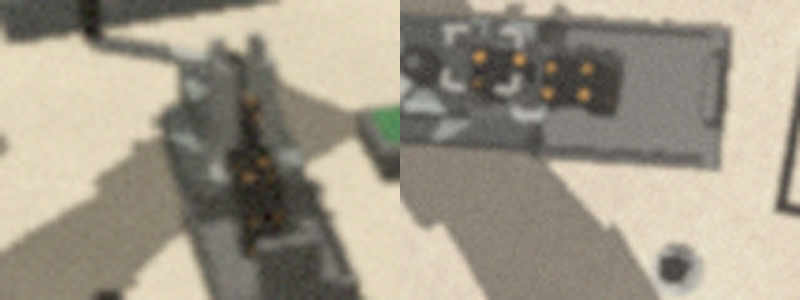

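The side crop (left) and top crop (right) show block_2 high on top of block_1: block_2's screws are at (568,82) on the right, with its top about 67 mm high. The stack is down to two blocks. Block_1 appears to stand on end under it, so I take a closer look before moving anything.

{"api": "move_arm", "payload": {
  "deltas": [0, 0, 0, 0, 0.5, -4, 1, 0, 0, 0, 0, 0.5, -8.5, 1, 0, 0, 0, 0, 0.5, -13, 1, 0, 0, 0, 0, 0.5, -14, 1]
}}

```text
time: 18.0
tool_pos: [0.4864, 0.3661, 0.2684]
ee_rot: [3.131, 0.005, 2.513]
wrist_force: [-0.0, -0.0, 0.7]
width: 0.0006
finger_force: 0.0
```

Run:
```python
from lev import *
o=robot.get_obs();print(o["tool_pos"],o["ee_rot"])
print(delta([.545,.125,.25],np.pi/2+y,o))
```

```text
[0.48638592 0.36610876 0.26844716] [3.13061449 0.00460036 2.51289879]
[ 1.2000e-02 -1.0000e-03  1.0310e+00 -1.8911e+01 -1.6074e+01  1.7550e+00]
```

{"api": "move_arm", "payload": {
  "deltas": [0, 0, 0.13, -2.4, -2, 0, -0.3, 0, 0, 0.26, -4.8, -4, 0.2, -0.3, 0, 0, 0.39, -7.2, -6, 0.4, -0.3, 0, 0, 0.52, -9.6, -8, 0.6, -0.3, 0, 0, 0.65, -12, -10, 0.8, -0.3, 0, 0, 0.78, -14.4, -12, 1, -0.3, 0, 0, 0.91, -16.8, -14, 1.2, -0.3, 0, 0, 1.03, -18.9, -16.1, 1.4, -0.3]
}}

```text
time: 18.8
tool_pos: [0.5427, 0.1223, 0.2456]
ee_rot: [-3.14, 0.001, 1.478]
wrist_force: [-0.1, 0.2, -0.2]
width: 0.0595
finger_force: 0.0
```

{"api": "move_arm", "payload": {
  "deltas": [0, 0, 0, 0, 0, 0, -0.3, 0, 0, 0, 0, 0, 0, -0.3, 0, 0, 0, 0, 0, 0, -0.3, 0, 0, 0, 0, 0, 0, -0.3]
}}

```text
time: 19.2
tool_pos: [0.5426, 0.1249, 0.2468]
ee_rot: [-3.141, -0.0, 1.485]
wrist_force: [-1.1, 0.1, -0.1]
width: 0.0612
finger_force: 0.0
```

Run:
```python
from lev import *
import pickle
o=robot.get_obs();s=robot.snapshot("wrist");pickle.dump((o,s),open("s6.pkl","wb"));P=cloud(s,o)
print(o["tool_pos"],o["ee_rot"],o["width"])
# cloud into feeder frame, side-elevation listing over the block
F=P.copy();F[...,:2]=(P[...,:2]-[.5527,.202])@R
for a in(-.012,0,.012):
    m=np.abs(F[...,0]-a)<.002
    m&=(F[...,1]<-.01)&(F[...,1]>-.12)
    q=F[m];q=q[np.argsort(q[:,1])];print(a,[(round(1000*b),round(1000*c)) for _,b,c in q[::max(1,len(q)//30)]])
m=(F[...,2]>.055)&(F[...,2]<.08)&(F[...,1]<-.02)&(F[...,1]>-.13)&(np.abs(F[...,0])<.045)
c,wh,a=cv2.minAreaRect((F[m][:,:2]*1000).astype(np.float32));print("blk2 feeder frame",c,wh,a,m.sum())
save("w6.png",np.clip(cv2.resize(s["image"],(800,600))*1.4,0,255).astype(np.uint8))
```

```text
[0.54262437 0.12491739 0.24684995] [-3.14143649e+00 -2.07487580e-04  1.48508777e+00] 0.061204921065082
-0.012 [(-120, 1), (-92, 3), (-61, 71), (-60, 370), (-59, 372), (-59, 370), (-59, 372), (-59, 372), (-56, 376), (-55, 361), (-55, 377), (-55, 361), (-55, 362), (-55, 361), (-54, 361), (-54, 362), (-53, 361), (-53, 363), (-52, 361), (-52, 360), (-51, 361), (-51, 359), (-50, 355), (-50, 359), (-50, 359), (-50, 356), (-50, 359), (-47, 67), (-27, 150), (-23, 150), (-11, 95)]
0 [(-120, 1), (-100, 3), (-74, 47), (-60, 372), (-60, 369), (-59, 371), (-59, 371), (-59, 373), (-58, 373), (-56, 69), (-55, 361), (-55, 362), (-55, 378), (-55, 378), (-54, 361), (-54, 363), (-53, 361), (-53, 362), (-52, 361), (-52, 361), (-51, 361), (-51, 360), (-51, 362), (-50, 360), (-50, 356), (-50, 357), (-50, 357), (-49, 358), (-40, 66), (-29, 64), (-16, 95)]
0.012 [(-120, 2), (-96, 2), (-66, 71), (-60, 370), (-59, 372), (-59, 372), (-59, 372), (-59, 372), (-56, 360), (-56, 376), (-55, 362), (-55, 377), (-55, 378), (-55, 377), (-54, 362), (-54, 361), (-53, 362), (-53, 361), (-52, 362), (-52, 361), (-51, 361), (-51, 361), (-51, 355), (-50, 359), (-50, 359), (-50, 358), (-50, 357), (-48, 67), (-33, 64), (-23, 104), (-14, 94)]
blk2 feeder frame (0.4324779510498047, -46.063472747802734) (38.52511978149414, 50.426326751708984) 0.5689499974250793 1110
```

View pics/w6.png

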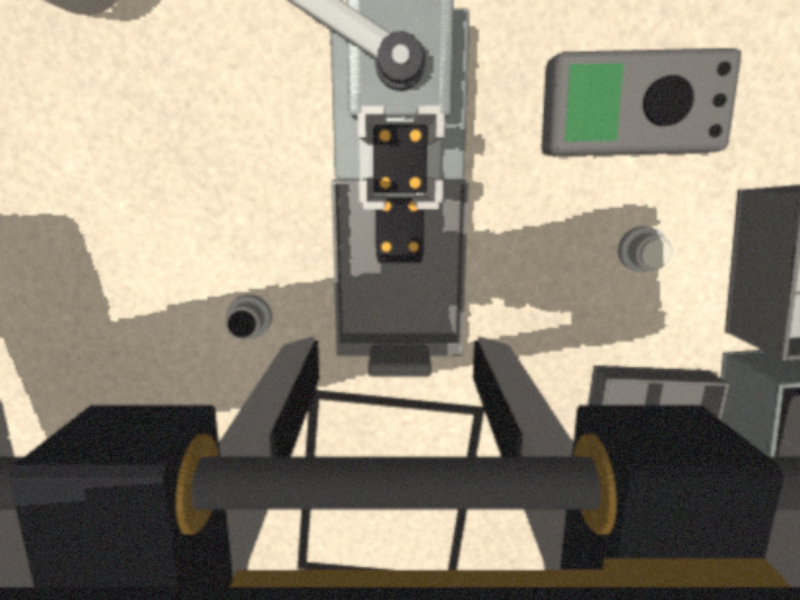

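The wrist view shows block_2 at (400,230) resting nose-up just off the lip; its top rises from 64 mm at y=-29 to 71 mm at y=-66. Block_1 is propped beneath it. I'll lift block_2 off by its front end and lay it on the tray floor, so that the tray can be carried safely.

Run:
```python
from lev import *
o=robot.get_obs();print(o["tool_pos"])
p=np.array([.5527,.202])+R@[.0004,-.063]
print(p,delta([*p,.1],np.pi/2+y,o),delta([*p,.056],np.pi/2+y,o))
```

```text
[0.54266491 0.12489073 0.24699881]
[0.54749808 0.13921386] [ 0.000e+00 -0.000e+00  3.000e-03  1.466e+00  3.580e-01  1.470e+01] [ 0.000e+00 -0.000e+00  3.000e-03  1.465e+00  3.570e-01  1.910e+01]
```

{"api": "move_arm", "payload": {
  "deltas": [0, 0, 0, 1.46, 0.36, 0, -0.3, 0, 0, 0, 1.46, 0.36, 4, -0.3, 0, 0, 0, 1.46, 0.36, 8, -0.3, 0, 0, 0, 1.46, 0.36, 12, -0.3, 0, 0, 0, 1.46, 0.36, 14, -0.3, 0, 0, 0, 1.46, 0.36, 14.7, -0.3, 0, 0, 0, 1.46, 0.36, 14.7, -0.3, 0, 0, 0, 1.46, 0.36, 14.7, -0.3]
}}

```text
time: 20.05
tool_pos: [0.549, 0.1388, 0.1017]
ee_rot: [3.139, -0.001, 1.483]
wrist_force: [0.5, 0.4, -0.7]
width: 0.0612
finger_force: 0.0
```

Run:
```python
from lev import *
o=robot.get_obs();print(o["tool_pos"],o["ee_rot"],o["width"])
p=np.array([.5527,.202])+R@[.0004,-.063];print(delta([*p,.056],np.pi/2+y,o))
s=robot.snapshot("wrist");P=cloud(s,o);F=P.copy();F[...,:2]=(P[...,:2]-[.5527,.202])@R
m=(F[...,2]>.05)&(F[...,2]<.08)&(F[...,1]<-.02)&(F[...,1]>-.09)&(np.abs(F[...,0])<.028)
c,wh,a=cv2.minAreaRect((F[m][:,:2]*1000).astype(np.float32));print("blk2",c,wh,a,m.sum())
```

```text
[0.54897335 0.13876982 0.10170218] [ 3.13861351e+00 -7.72706885e-04  1.48346379e+00] 0.06115086280462923
[ 3.00e-03 -1.00e-03  2.00e-03  2.80e-02 -1.64e-01  4.57e+00]
blk2 (0.8313217163085938, -44.74296951293945) (37.986839294433594, 47.72477340698242) 1.3511830568313599 2430
```

{"api": "move_arm", "payload": {
  "deltas": [0, 0, 0, 0, 0, 2, -0.3, 0, 0, 0, 0, 0, 3.5, -0.3, 0, 0, 0, 0, 0, 4.3, -0.3, 0, 0, 0, 0, 0, 4.3, -0.3, 0, 0, 0, 0, 0, 4.3, -0.1, 0, 0, 0, 0, 0, 4.3, 0.2, 0, 0, 0, 0, 0, 4.3, 0.4, 0, 0, 0, 0, 0, 4.3, 1]
}}

```text
time: 20.9
tool_pos: [0.5481, 0.1381, 0.0576]
ee_rot: [3.141, -0.0, 1.483]
wrist_force: [0.1, 0.2, 1.0]
width: 0.0355
finger_force: 30.0
```

{"api": "move_arm", "payload": {
  "deltas": [0, 0, 0, 0, 0, 0, 1, 0, 0, 0, 0, 0, 0, 1, 0, 0, 0, 0, 0, 0, 1, 0, 0, 0, 0, 0, 0, 1]
}}

```text
time: 21.3
tool_pos: [0.5481, 0.1381, 0.0576]
ee_rot: [3.141, -0.0, 1.483]
wrist_force: [-1.7, -0.8, 3.5]
width: 0.0355
finger_force: 30.0
```

{"api": "move_arm", "payload": {
  "deltas": [0, 0, 0, -0.5, 0, -0.5, 1, 0, 0, 0, -1, 0, -1.2, 1, 0, 0, 0, -1.8, 0, -2.5, 1, 0, 0, 0, -3, 0, -4, 1, 0, 0, 0, -4.5, 0, -6, 1, 0, 0, 0, -5.5, 0, -8, 1, 0, 0, 0, -5.5, 0, -8, 1, 0, 0, 0, -5.5, 0, -8, 1]
}}

```text
time: 22.1
tool_pos: [0.5434, 0.0828, 0.138]
ee_rot: [3.14, -0.0, 1.482]
wrist_force: [-0.4, -0.6, -0.5]
width: 0.0359
finger_force: 30.0
```

Run:
```python
from lev import *
o=robot.get_obs();print(o["tool_pos"],o["ee_rot"],o["width"],o["wrist_force"])
s=robot.snapshot("wrist");P=cloud(s,o);F=P.copy();F[...,:2]=(P[...,:2]-[.5527,.202])@R
m=(F[...,2]>.012)&(F[...,2]<.08)&(F[...,1]<-.02)&(F[...,1]>-.12)&(np.abs(F[...,0])<.045)
c,wh,a=cv2.minAreaRect((F[m][:,:2]*1000).astype(np.float32));print("blk1",c,wh,a,m.sum())
for a in(-.01,0,.01):
    k=m&(np.abs(F[...,0]-a)<.002);q=F[k];q=q[np.argsort(q[:,1])];print(a,[(round(1000*b),round(1000*c)) for _,b,c in q[::max(1,len(q)//14)]])
save("w7.png",np.clip(cv2.resize(s["image"],(800,600))*1.4,0,255).astype(np.uint8))
```

```text
[0.54337711 0.08275705 0.13797489] [ 3.13950712e+00 -4.78268437e-04  1.48174289e+00] 0.035856037824540735 [-0.39192761 -0.60736095 -0.52399075]
blk1 (0.022342681884765625, -48.86456298828125) (59.7744255065918, 57.7578239440918) 0.2257460206747055 1744
-0.01 [(-78, 45), (-76, 47), (-73, 47), (-71, 46), (-69, 47), (-67, 48), (-65, 46), (-63, 47), (-60, 46), (-59, 48), (-56, 45), (-28, 46), (-26, 50), (-23, 49), (-20, 50)]
0 [(-78, 44), (-76, 47), (-73, 47), (-71, 47), (-68, 47), (-66, 46), (-64, 48), (-61, 46), (-59, 47), (-56, 46), (-27, 50), (-26, 49), (-24, 50), (-21, 80), (-20, 55)]
0.01 [(-78, 45), (-76, 47), (-73, 47), (-71, 46), (-68, 47), (-66, 47), (-64, 47), (-61, 46), (-59, 45), (-57, 47), (-28, 46), (-27, 50), (-25, 49), (-22, 50), (-20, 54)]
```

View pics/w7.png

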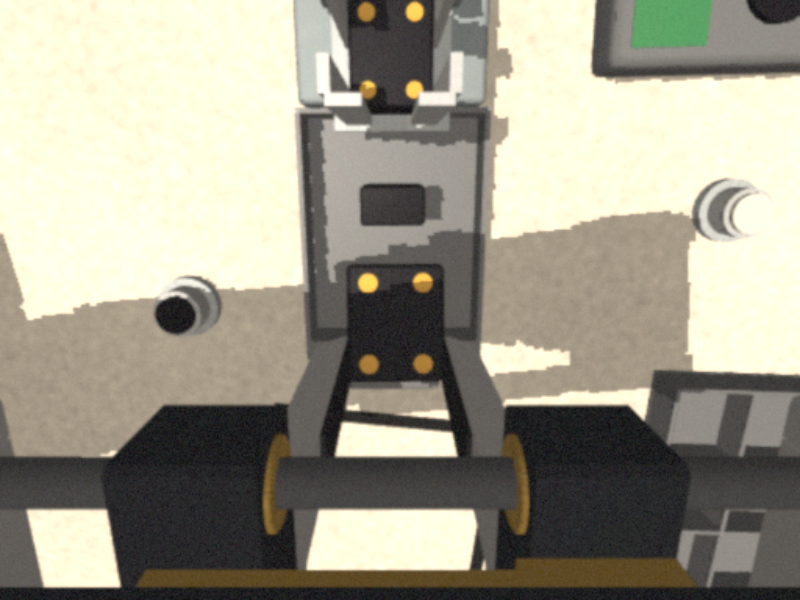

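Block_1 stands on end in the tray at (392,203), top 47 mm high; block_2 is held at (395,320). I lay block_2 on the floor in front of it.

{"api": "move_arm", "payload": {
  "deltas": [0, 0, 0, -0.5, 0, 3, 1, 0, 0, 0, -0.5, 0, 6, 1, 0, 0, 0, -0.5, 0, 9, 1, 0, 0, 0, -0.5, 0, 11, 1, 0, 0, 0, -0.5, 0, 11.7, 1, 0, 0, 0, -0.5, 0, 12, 1, 0, 0, 0, -0.5, 0, 12, 1]
}}

```text
time: 22.85
tool_pos: [0.5417, 0.0785, 0.0168]
ee_rot: [-3.139, 0.0, 1.483]
wrist_force: [-0.5, -0.6, 1.1]
width: 0.0357
finger_force: 30.0
```

{"api": "move_arm", "payload": {
  "deltas": [0, 0, 0, 0, 0, 0.1, 1, 0, 0, 0, 0, 0, 0.1, -0.1, 0, 0, 0, 0, 0, 0.1, -0.2, 0, 0, 0, 0, 0, 0.1, -0.2, 0, 0, 0, 0, 0, 0.1, -0.2]
}}

```text
time: 23.35
tool_pos: [0.5425, 0.0783, 0.0158]
ee_rot: [-3.142, 0.0, 1.483]
wrist_force: [0.2, -0.6, 0.1]
width: 0.056
finger_force: 0.0
```

{"api": "move_arm", "payload": {
  "deltas": [0, 0, 0, 0, 0, -1, -0.2, 0, 0, 0, 0, 0, -3, -0.2, 0, 0, 0, 0, 0, -7, -0.2, 0, 0, 0, 0, 0, -11, -0.2, 0, 0, 0, 0, 0, -15, -0.2, 0, 0, 0, 0, 0, -16, -0.2, 0, 0, 0, 0, 0, -16, -0.2]
}}

```text
time: 24.05
tool_pos: [0.5439, 0.0783, 0.1789]
ee_rot: [3.136, -0.001, 1.483]
wrist_force: [0.3, -0.5, 0.3]
width: 0.0565
finger_force: 0.0
```

Run:
```python
from lev import *
o=robot.get_obs();print(o["time"],o["tool_pos"],o["ee_rot"],o["width"])
s=robot.snapshot("wrist");P=cloud(s,o);F=P.copy();F[...,:2]=(P[...,:2]-[.5527,.202])@R
for lo,hi,n in((.038,.055,"blk1"),(.012,.0285,"blk2")):
    m=(F[...,2]>lo)&(F[...,2]<hi)&(F[...,1]<-.032)&(F[...,1]>-.15)&(np.abs(F[...,0])<.045)
    k,l,st,_=cv2.connectedComponentsWithStats(m.astype(np.uint8))
    for i in range(1,k):
        if st[i,4]>150:
            q=F[l==i];print(n,np.array(cv2.minAreaRect((q[:,:2]*1000).astype(np.float32))[0]).round(),np.array(cv2.minAreaRect((q[:,:2]*1000).astype(np.float32))[1]).round(),np.median(q[:,2]),len(q))
# tray outline + handle
m=(F[...,2]>.02)&(F[...,2]<.036)&(F[...,1]<0)&(F[...,1]>-.2)&(np.abs(F[...,0])<.075)
c,wh,a=cv2.minAreaRect((F[m][:,:2]*1000).astype(np.float32));print("tray",c,wh,a)
m=(F[...,2]>.065)&(F[...,2]<.085)&(F[...,1]<-.12)&(F[...,1]>-.2)&(np.abs(F[...,0])<.045)
if m.any(): print("handle",cv2.minAreaRect((F[m][:,:2]*1000).astype(np.float32)),m.sum())
# target: above handle for grasp
p=np.array([.5398,.0451]);print(delta([*p,.14],-.0894,o))
```

```text
24.05 [0.54386247 0.07829971 0.17889194] [ 3.13587293e+00 -6.50038471e-04  1.48276204e+00] 0.05647784250587319
blk1 [  0. -67.] [36. 21.] 0.04654505870985215 833
blk2 [   1. -110.] [35. 44.] 0.024594251674179862 1328
tray (0.5455207824707031, -82.4355697631836) (110.50907897949219, 164.19366455078125) 0.12119591981172562
handle ((0.7154788970947266, -157.4733123779297), (49.9410514831543, 12.136720657348633), 0.33412274718284607) 716
[ 0.004 -0.005  1.572 -3.345 -0.135  3.886]
```

{"api": "move_arm", "payload": {
  "deltas": [0, 0, 0.14, -0.4, 0, 0, -0.2, 0, 0, 0.28, -0.8, 0, 0, -0.2, 0, 0, 0.42, -1.2, -0.1, 0, -0.2, 0, 0, 0.56, -1.6, -0.1, 0, -0.2, 0, 0, 0.7, -2, -0.1, 0, -0.2, 0, 0, 0.84, -2.5, -0.1, 0, -0.2, 0, 0, 0.98, -3, -0.1, 0, -0.2, 0, 0, 1.12, -3.35, -0.13, 0, -0.2]
}}

```text
time: 24.9
tool_pos: [0.5366, 0.0447, 0.1723]
ee_rot: [-3.139, 0.006, 0.357]
wrist_force: [-0.2, -0.3, -0.3]
width: 0.0566
finger_force: 0.0
```

{"api": "move_arm", "payload": {
  "deltas": [0, 0, 0.14, 0, 0, 1, -0.2, 0, 0, 0.28, 0, 0, 2, -0.2, 0, 0, 0.42, 0, 0, 3, -0.2, 0, 0, 0.452, 0, 0, 3.9, -0.2, 0, 0, 0.452, 0, 0, 3.9, -0.2, 0, 0, 0.452, 0, 0, 3.9, -0.2, 0, 0, 0.452, 0, 0, 3.9, -0.2]
}}

```text
time: 25.6
tool_pos: [0.538, 0.045, 0.1365]
ee_rot: [3.141, 0.001, -0.089]
wrist_force: [0.6, -0.3, 0.2]
width: 0.0562
finger_force: 0.0
```

Run:
```python
from lev import *
o=robot.get_obs();print(o["time"],o["tool_pos"],o["ee_rot"],o["width"]);print(delta([.5394,.045,.043],-.088,o))
```

```text
25.6 [0.53802224 0.04499929 0.13645707] [ 3.14141543e+00  9.69955868e-04 -8.86195901e-02] 0.056236531526738257
[ 0.000e+00  1.000e-03 -1.000e-03  1.460e-01 -1.400e-02  9.346e+00]
```

{"api": "move_arm", "payload": {
  "deltas": [0, 0, 0, 0.15, 0, 3, -0.2, 0, 0, 0, 0.15, 0, 6, -0.2, 0, 0, 0, 0.15, 0, 8.3, -0.2, 0, 0, 0, 0.15, 0, 9.3, -0.2, 0, 0, 0, 0.15, 0, 9.3, -0.2, 0, 0, 0, 0.15, 0, 9.3, 0.2, 0, 0, 0, 0.15, 0, 9.3, 0.5, 0, 0, 0, 0.15, 0, 9.3, 0.6]
}}

```text
time: 26.4
tool_pos: [0.5409, 0.0448, 0.0456]
ee_rot: [-3.141, -0.003, -0.089]
wrist_force: [-0.0, -0.4, 0.3]
width: 0.0356
finger_force: 0.0
```

{"api": "move_arm", "payload": {
  "deltas": [0, 0, 0, 0, 0, 0, 0.7, 0, 0, 0, 0, 0, 0, 1, 0, 0, 0, 0, 0, 0, 1, 0, 0, 0, 0, 0, 0, 1, 0, 0, 0, 0, 0, 0, 1, 0, 0, 0, 0, 0, 0, 1]
}}

```text
time: 27.0
tool_pos: [0.5399, 0.0449, 0.0442]
ee_rot: [-3.142, -0.0, -0.089]
wrist_force: [-1.0, 1.0, 0.2]
width: 0.0121
finger_force: 30.0
```

{"api": "move_arm", "payload": {
  "deltas": [0, 0, 0, 0, 0, -0.2, 1, 0, 0, 0, 0, 0, -0.4, 1, 0, 0, 0, 0, 0.2, -0.6, 1, 0, 0, 0, 0, 0.6, -0.6, 1, 0, 0, 0, 0, 1.2, -0.6, 1, 0, 0, 0, 0, 2.0, -0.6, 1, 0, 0, 0, 0, 3.0, -0.7, 1, 0, 0, 0, 0, 4.1, -0.8, 1]
}}

```text
time: 27.8
tool_pos: [0.5359, 0.003, 0.052]
ee_rot: [3.141, 0.0, -0.089]
wrist_force: [0.4, 0.9, -3.5]
width: 0.0118
finger_force: 30.0
```

{"api": "move_arm", "payload": {
  "deltas": [0, 0, 0.005, -0.1, 1.2, 0, 1, 0, 0, 0.015, -0.2, 2.5, 0, 1, 0, 0, 0.025, -0.35, 3.8, 0, 1, 0, 0, 0.04, -0.5, 5.1, 0, 1, 0, 0, 0.055, -0.65, 6.4, 0, 1, 0, 0, 0.065, -0.8, 7.7, 0, 1, 0, 0, 0.075, -0.9, 9, 0, 1, 0, 0, 0.085, -1.1, 10.3, 0, 1]
}}

```text
time: 28.6
tool_pos: [0.5158, -0.0987, 0.052]
ee_rot: [3.141, -0.0, -0.175]
wrist_force: [-0.8, -0.6, -3.3]
width: 0.0116
finger_force: 30.0
```

Run:
```python
from h import *
o=robot.get_obs();print(o["time"],o["tool_pos"],o["ee_rot"],o["width"],o["wrist_force"]);print(delta([.4989,-.1865,.048],-.199,o))
```

```text
28.6 [ 0.51584792 -0.09871584  0.05203431] [ 3.14149099e+00 -3.14232370e-04 -1.75082686e-01] 0.011579669989199076 [-0.75283992 -0.61308435 -3.2847063 ]
[ 0.    -0.     0.024 -0.14   8.939  0.404]
```

{"api": "move_arm", "payload": {
  "deltas": [0, 0, 0.01, 0, 1.3, 0, 1, 0, 0, 0.02, 0, 2.6, 0, 1, 0, 0, 0.024, -0.05, 3.9, 0, 1, 0, 0, 0.024, -0.1, 5.2, 0, 1, 0, 0, 0.024, -0.1, 6.4, 0, 1, 0, 0, 0.024, -0.14, 7.4, 0, 1, 0, 0, 0.024, -0.14, 8.2, 0, 1, 0, 0, 0.024, -0.14, 8.8, 0, 1]
}}

```text
time: 29.4
tool_pos: [0.4992, -0.1847, 0.052]
ee_rot: [-3.142, -0.0, -0.199]
wrist_force: [0.2, 0.2, -3.2]
width: 0.0118
finger_force: 30.0
```

{"api": "move_arm", "payload": {
  "deltas": [0, 0, 0, 0, 0.1, 0, 1, 0, 0, 0, 0, 0.1, 0, 1, 0, 0, 0, 0, 0.1, 0, 1]
}}

```text
time: 29.7
tool_pos: [0.4992, -0.1846, 0.0519]
ee_rot: [-3.141, -0.0, -0.198]
wrist_force: [-0.5, 0.1, -4.2]
width: 0.012
finger_force: 30.0
```

Run:
```python
from h import *
import pickle
o=robot.get_obs();s=robot.snapshot("wrist");t=robot.snapshot("top");pickle.dump((o,s,t),open("s8.pkl","wb"))
print(o["time"],o["tool_pos"],o["ee_rot"],o["wrist_force"])
P=cloud(s,o)
m=(P[...,2]>.03)&(P[...,2]<.043)&(P[...,0]>.42)&(P[...,0]<.62)&(P[...,1]>-.21)&(P[...,1]<-.02);m[290:]=0
q=P[m];print("w rim",cv2.minAreaRect((q[:,:2]*1000).astype(np.float32)),len(q))
b=np.clip(t["image"][150:250,205:338]*1.5,0,255).astype(np.uint8);a=np.clip(s["image"]*1.4,0,255).astype(np.uint8)
save("c8.png",np.hstack([cv2.resize(a,(400,300)),cv2.resize(b,(400,300),interpolation=cv2.INTER_CUBIC)]))
```

```text
29.7 [ 0.49920317 -0.18462979  0.05194673] [-3.14136377e+00 -6.57312903e-07 -1.97756386e-01] [-0.48791782  0.07179215 -4.19214664]
w rim ((512.8717651367188, -116.88700866699219), (151.14739990234375, 108.29583740234375), 78.67060089111328) 7916
```

View pics/c8.png

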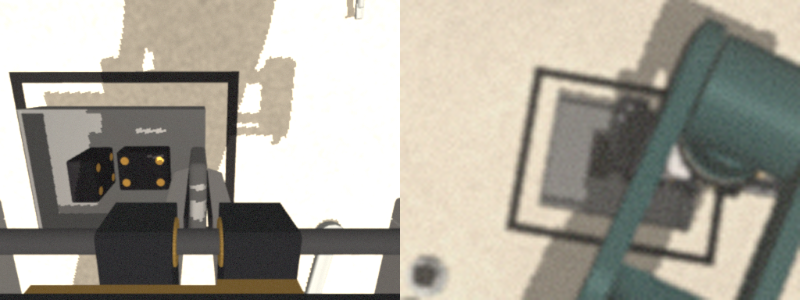

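The left half (wrist) shows both blocks in the tray and the tape with its top corners at (12,77) and (238,77); the right half shows the tray inside the tape. I fit the tape lines in the wrist image.

Run:
```python
from h import *
import pickle
o,s,t=pickle.load(open("s8.pkl","rb"));g=s["image"].mean(-1)*1.4;k=1.28
def line(u0,u1,v0,v1,axis,th=70):
    pts=[]
    r=range(int(v0*k),int(v1*k)) if axis=="v" else range(int(u0*k),int(u1*k))
    for i in r:
        a,b=(int(u0*k),int(u1*k)) if axis=="v" else (int(v0*k),int(v1*k))
        w=np.clip(th-(g[i,a:b] if axis=="v" else g[a:b,i]),0,None)
        if w.sum()>2*th*.5:
            c=a+(w*np.arange(b-a)).sum()/w.sum();pts.append(p3(s,c,i,o,z=0) if axis=="v" else p3(s,i,c,o,z=0))
    Q=np.array(pts)[:,:2].astype(np.float32);vx,vy,x,y=cv2.fitLine(Q,cv2.DIST_HUBER,0,.01,.01).ravel()
    d=np.array([vx,vy]);n=np.array([-vy,vx]);print(len(Q),"ang",np.degrees(np.arctan2(vy,vx))%180,"resid",np.abs((Q-[x,y])@n).mean().round(4));return np.array([x,y]),d
T=line(30,225,66,88,"h");Rr=line(222,246,90,170,"v");L=line(6,32,84,103,"v")
yaw=np.arctan2(*T[1][::-1]);yaw=yaw-np.pi/2 if yaw>0 else yaw+np.pi/2
ex=np.array([np.cos(yaw),np.sin(yaw)]);ey=np.array([-ex[1],ex[0]])
X=T[0]@ex-.08;yr=Rr[0]@ey;yl=L[0]@ey;print("span",yl-yr)
C=ex*X+ey*(yl+yr)/2;print("bay C",C,"from right only",ex*X+ey*(yr+.1),"yaw",np.degrees(yaw))
# top view re-measure of tray +y wall vs tape on +y side
P=cloud(t);m=(P[...,2]>.03)&(P[...,2]<.046)&(P[...,0]>.43)&(P[...,0]<.6)&(P[...,1]>-.08)&(P[...,1]<-.02);q=P[m][:,:2]
print("top: tray in bay frame (C=.5125,-.1164): y+ edge",np.percentile((q-[.5125,-.1164])@ey,[50,90,98]),"x",((q-[.5125,-.1164])@ex).min(),((q-[.5125,-.1164])@ex).max())
```

```text
250 ang 78.69357 resid 1e-04
102 ang 168.65958 resid 0.0002
24 ang 168.41013 resid 1e-04
span 0.19985336
bay C [ 0.5124151  -0.11867987] from right only [ 0.5124295  -0.11860798] yaw -11.306421
top: tray in bay frame (C=.5125,-.1164): y+ edge [0.07404638 0.07632002 0.07683577] x -0.05580716397566317 0.05462789023042043
```

{"api": "move_arm", "payload": {
  "deltas": [0, 0, 0, 0, 0.1, 0, 1, 0, 0, 0, 0, 0.18, 0.2, 1, 0, 0, 0, 0, 0.18, 0.4, 1, 0, 0, 0, 0, 0.18, 0.6, 1, 0, 0, 0, 0, 0.18, 0.72, 1, 0, 0, 0, 0, 0.18, 0.8, 1, 0, 0, 0, 0, 0.18, 0.8, 1]
}}

```text
time: 30.5
tool_pos: [0.4989, -0.1868, 0.0442]
ee_rot: [3.142, -0.0, -0.198]
wrist_force: [-1.1, 0.8, -0.2]
width: 0.0116
finger_force: 30.0
```

Run:
```python
from h import *
o=robot.get_obs();print(o["time"],o["tool_pos"],o["ee_rot"],o["wrist_force"])
```

```text
30.5 [ 0.49885282 -0.18679874  0.04418342] [ 3.14153810e+00 -2.74770623e-04 -1.98103197e-01] [-1.13142079  0.77121095 -0.19622462]
```

Down and in place; release and retreat straight up, then check.

{"api": "move_arm", "payload": {
  "deltas": [0, 0, 0, 0, 0, 0, 0.3, 0, 0, 0, 0, 0, 0, 0, 0, 0, 0, 0, 0, 0, 0, 0, 0, 0, 0, 0, 0, 0, 0, 0, 0, 0, 0, 0, 0, 0, 0, 0, 0, 0, 0, 0]
}}

```text
time: 31.1
tool_pos: [0.4988, -0.1868, 0.044]
ee_rot: [3.142, -0.0, -0.198]
wrist_force: [-1.4, 0.5, 0.0]
width: 0.0472
finger_force: 0.0
```

{"api": "move_arm", "payload": {
  "deltas": [0, 0, 0, 0, 0, -1.5, 0, 0, 0, 0, 0, 0, -4, 0, 0, 0, 0, 0, 0, -8, 0, 0, 0, 0, 0, 0, -12, 0, 0, 0, 0, 0, 0, -16, 0, 0, 0, 0, 0, 0, -18, 0, 0, 0, 0, 0, 0, -18, 0, 0, 0, 0, 0, 0, -18, 0]
}}

```text
time: 31.9
tool_pos: [0.4986, -0.1867, 0.2234]
ee_rot: [-3.142, 0.0, -0.198]
wrist_force: [0.5, -0.1, 0.0]
width: 0.0472
finger_force: 0.0
```

Run:
```python
from h import *
o=robot.get_obs();s=robot.snapshot("wrist");t=robot.snapshot("top");P=cloud(s,o)
C=np.array([.5124,-.1187]);y=np.radians(-11.31);ex=np.array([np.cos(y),np.sin(y)]);ey=np.array([-ex[1],ex[0]])
F=np.stack([(P[...,:2]-C)@ex,(P[...,:2]-C)@ey,P[...,2]],-1)
def r(lo,hi,a,b,n):
    m=(F[...,2]>lo)&(F[...,2]<hi)&(np.abs(F[...,0])<a)&(np.abs(F[...,1])<b);m[300:]=0
    print(n,m.sum(),cv2.minAreaRect((F[m][:,:2]*1000).astype(np.float32)))
print(o["time"],o["wrist_force"]);r(.022,.034,.07,.085,"rim");r(.065,.085,.04,.085,"handle");r(.038,.055,.045,.06,"blk1");r(.0,.0285,.03,.06,"blk2")
T=cloud(t);m=(np.hypot(T[...,0]-.5526,T[...,1]-.204)<.012);print("stack",np.nanmedian(T[m],0))
m=(T[...,2]>.15)&(T[...,2]<.168)&(np.hypot(T[...,0]-.462,T[...,1]-.334)<.02);print("knob",m.sum(),np.median(T[m],0) if m.any() else "")
```

```text
31.9 [ 0.45231396 -0.07691591  0.01924694]
rim 2608 ((-0.8660087585449219, -0.72479248046875), (109.6658706665039, 149.84410095214844), 0.10926458239555359)
handle 504 ((-0.5942459106445312, -70.0677261352539), (49.481292724609375, 12.000900268554688), 0.06313066184520721)
blk1 603 ((-0.6946163177490234, 20.58139419555664), (35.07136917114258, 22.315963745117188), 0.22990095615386963)
blk2 3430 ((-0.34064292907714844, 0.38904571533203125), (119.14608764648438, 59.16691970825195), 89.88827514648438)
stack [0.5524411  0.20435918 0.09366879]
knob 46 [0.46134852 0.3340566  0.16050396]
```

```bash
python3 -c "
from bench import robot
print(robot.close_job())"
```

```text
the job is handed in; nothing more can be done
None
```

The job is handed in: the tray stands within about 1 mm of the middle of the taped rectangle and square with it, holding its two blocks (the first upright, the second lifted off it and laid flat with the gripper), with the other two still in the magazine and the lever back at rest.

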